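Pack the fitter's case: sort screw boxes by weight, add the scraper, shut the lid

TASK

Pack the black case for a fitting job. Weigh each cardboard screw box in the gripper, since they all look alike: those of 250 g or more are full enough and go into the case's wide bay, the lighter ones go into the green refill tray, each standing or lying on the bare floor of the bay or tray, not on top of another. The steel scraper lies flat on the plywood riser and is too thin to pick up there: slide it along the riser until it sticks out well over the edge facing the robot while still resting on the riser, pinch it there and lay it flat in the case's narrow bay; when everything is in, lower the red lid gently until it is fully shut, leaving the glue bottle, the tape measure and the dark offcut where they are.

Things in the scene. Friction and masses are not known exactly. Their poses are not given: they have to be found in the camera images.
- case: black plastic carrying case, fixed to the bench, 200 (x) x 320 (y) x 70 mm high, walls and floor 5 mm, open on top with its lid up. Origin at the centre of its underside, z up, x away from the robot towards the hinge side. A 40 mm high grey divider (5 mm thick, at y = -45 mm in this frame) parts it in a wide bay (+y side) and a narrow bay (-y side).
- bay_boxes (a point): centre of the inner floor of the wide bay of the case, 190 (x) x 197 (y) mm, axes as the case. Room for four screw boxes in two rows and two columns.
- bay_scraper (a point): centre of the inner floor of the narrow bay of the case, 190 (x) x 108 (y) mm, axes as the case
- lid (a joint): hinge angle of the red lid, rad: 0 shut, grows as it opens, up to 1.9; starts at 1.6 to 1.8 (about upright). The hinge is stiff (about 0.37 N m friction): the lid stays where it is left. It must be lowered slower than 2.5 rad/s
- lid_hinge (a point): middle of the lid's hinge line, 0.5 mm above the far rim of the case; the hinge line runs along the y axis of the case. The lid is a plate 200 mm long (from the hinge to its free edge), 320 mm wide, 8 mm thick, its underside passing through the hinge line. The frame turns with the lid: its -x axis points along the plate to the free edge, its z axis out of the plate's outer face (upward when shut)
- lid_handle (a point): centre of the black round knob (28 mm wide head, standing 43 mm out of the outer face) of the lid, 30 mm from the free edge in the middle of the width. Axes as lid_hinge
- tray: green refill tray, fixed, 180 x 180 x 35 mm high, walls and floor 5 mm. Origin at the centre of its underside, z up
- tray_in (a point): centre of the tray's inner floor (170 x 170 mm), axes as the tray. Room for four screw boxes in two rows and two columns
- riser: plywood riser, fixed, a board 200 (x) x 140 (y) x 18 mm on two upright boards, top at 70 mm above the bench. Origin at the centre of its underside; -x is the side facing the robot
- riser_edge (a point): middle of the riser's top edge that faces the robot, at 70 mm height; axes as the riser (x away from the robot, into the riser)
- scraper_mid (a point): centre of a flat dark steel scraper blade 120 (x) x 50 (y) x 3 mm, 0.14 kg, lying flat on the riser with its long side (x) within 0.25 rad of the riser's x. Friction on the riser about 0.6
- box1_mid (a point): centre of a closed cardboard screw box with a yellow band, 55 (x) x 42 (y) x 48 (z) mm, z up. All look alike; each weighs anything from 80 to 440 g. Within 50 g of 250 g either place is accepted. May be absent
- box2_mid (a point): centre of a closed cardboard screw box with a yellow band, 55 (x) x 42 (y) x 48 (z) mm, z up. All look alike; each weighs anything from 80 to 440 g. Within 50 g of 250 g either place is accepted. May be absent
- box3_mid (a point): centre of a closed cardboard screw box with a yellow band, 55 (x) x 42 (y) x 48 (z) mm, z up. All look alike; each weighs anything from 80 to 440 g. Within 50 g of 250 g either place is accepted. May be absent
- box4_mid (a point): centre of a closed cardboard screw box with a yellow band, 55 (x) x 42 (y) x 48 (z) mm, z up. All look alike; each weighs anything from 80 to 440 g. Within 50 g of 250 g either place is accepted. May be absent
- box5_mid (a point): centre of a closed cardboard screw box with a yellow band, 55 (x) x 42 (y) x 48 (z) mm, z up. All look alike; each weighs anything from 80 to 440 g. Within 50 g of 250 g either place is accepted. May be absent
- glue: bystander: white glue bottle, 52 mm wide, 150 mm tall
- offcut2: bystander: dark wood offcut 40 x 120 x 30 mm
- tape: bystander: yellow and black tape measure 65 x 40 x 60 mm
Things that resemble listed ones, but are neither listed nor needed, are in the scene too. Leave any purple or white look-alike of the part that bears box5_mid alone. Of the things that look like the part that bears scraper_mid, the larger one is meant.

How it is judged:
On the way, in this order (a step that is already met when the one before it is completed fails the run):
1. the scraper, still resting flat on the riser, sticks out at least 25 mm over the riser's edge facing the robot (x of scraper_mid in the frame of riser_edge between -0.005 and 0.035 m and y of scraper_mid in the frame of riser_edge between -0.065 and 0.065 m and z of scraper_mid in the frame of riser_edge between -0.003 and 0.006 m and angle between scraper_mid's own z axis and vertical below 0.1 rad and contact force between scraper and riser above 0.4 N), for 0.2 s.
2. the scraper lies flat in the narrow bay of the open case (x of scraper_mid in the frame of bay_scraper between -0.045 and 0.045 m and y of scraper_mid in the frame of bay_scraper between -0.035 and 0.035 m and z of scraper_mid in the frame of bay_scraper between -0.005 and 0.012 m and angle between scraper_mid's own z axis and vertical below 0.2 rad and value of joint lid above 0.6 rad), for 0.2 s.
3. the lid is shut (value of joint lid below 0.06 rad), for 0.2 s.
At the end, for the whole second after the job is handed in: Every screw box present rests on the floor of the case's wide bay (if it weighs over 200 g) or of the tray (if under 300 g), the scraper lies flat (within 0.2 rad) in the narrow bay, the lid is shut to within 0.06 rad, and all is at rest (((x of box1_mid in the frame of bay_boxes between -0.09 and 0.09 m and y of box1_mid in the frame of bay_boxes between -0.095 and 0.095 m and z of box1_mid in the frame of bay_boxes between -0.005 and 0.04 m and contact force between box1 and case above 1.96 N) or (x of box1_mid in the frame of tray_in between -0.08 and 0.08 m and y of box1_mid in the frame of tray_in between -0.08 and 0.08 m and z of box1_mid in the frame of tray_in between -0.005 and 0.04 m and contact force between box1 and tray between 0.3 and 2.95 N)) and ((x of box2_mid in the frame of bay_boxes between -0.09 and 0.09 m and y of box2_mid in the frame of bay_boxes between -0.095 and 0.095 m and z of box2_mid in the frame of bay_boxes between -0.005 and 0.04 m and contact force between box2 and case above 1.96 N) or (x of box2_mid in the frame of tray_in between -0.08 and 0.08 m and y of box2_mid in the frame of tray_in between -0.08 and 0.08 m and z of box2_mid in the frame of tray_in between -0.005 and 0.04 m and contact force between box2 and tray between 0.3 and 2.95 N)) and ((x of box3_mid in the frame of bay_boxes between -0.09 and 0.09 m and y of box3_mid in the frame of bay_boxes between -0.095 and 0.095 m and z of box3_mid in the frame of bay_boxes between -0.005 and 0.04 m and contact force between box3 and case above 1.96 N) or (x of box3_mid in the frame of tray_in between -0.08 and 0.08 m and y of box3_mid in the frame of tray_in between -0.08 and 0.08 m and z of box3_mid in the frame of tray_in between -0.005 and 0.04 m and contact force between box3 and tray between 0.3 and 2.95 N)) and ((x of box4_mid in the frame of bay_boxes between -0.09 and 0.09 m and y of box4_mid in the frame of bay_boxes between -0.095 and 0.095 m and z of box4_mid in the frame of bay_boxes between -0.005 and 0.04 m and contact force between box4 and case above 1.96 N) or (x of box4_mid in the frame of tray_in between -0.08 and 0.08 m and y of box4_mid in the frame of tray_in between -0.08 and 0.08 m and z of box4_mid in the frame of tray_in between -0.005 and 0.04 m and contact force between box4 and tray between 0.3 and 2.95 N)) and ((x of box5_mid in the frame of bay_boxes between -0.09 and 0.09 m and y of box5_mid in the frame of bay_boxes between -0.095 and 0.095 m and z of box5_mid in the frame of bay_boxes between -0.005 and 0.04 m and contact force between box5 and case above 1.96 N) or (x of box5_mid in the frame of tray_in between -0.08 and 0.08 m and y of box5_mid in the frame of tray_in between -0.08 and 0.08 m and z of box5_mid in the frame of tray_in between -0.005 and 0.04 m and contact force between box5 and tray between 0.3 and 2.95 N)) and x of scraper_mid in the frame of bay_scraper between -0.045 and 0.045 m and y of scraper_mid in the frame of bay_scraper between -0.035 and 0.035 m and z of scraper_mid in the frame of bay_scraper between -0.005 and 0.012 m and angle between scraper_mid's own z axis and vertical below 0.2 rad and linear speed of each of box1, box2, box3, box4, box5, scraper below 0.02 m/s and value of joint lid below 0.06 rad and velocity of joint lid between -0.05 and 0.05 rad/s); the robot touches nothing.
It fails at once if the lid slams (faster than 2.5 rad/s) (velocity of joint lid below -2.5 rad/s).
It fails at once if the glue bottle is tipped over (angle between glue's own z axis and vertical above 0.6 rad).
It fails at once if the glue bottle, tape measure or dark offcut is moved by more than 60 mm (distance of any of glue, offcut2, tape from where it was at the start of the episode above 0.06 m).
Of box1, box2, box3, box4, box5 only 2 to 4 are there at a start; the rules pass over those that are not, and their reading is None.
At some moment in a run one of box1, box2, box3, box4, box5 may be knocked a few centimetres aside while the robot is not near it.
It also fails if it takes over 210 s, if anything falls off the work surface, if the arm or the gripper's body presses on something with over 40 N, if the wrist force passes 120 N, or if a joint passes its speed limit or range.

ROBOT

A 7-joint arm with a two-finger parallel gripper is mounted at the origin on the work surface. World frame = base frame: x ahead of the robot, y to its left, z up, the work surface at z = 0. Lengths are in m, angles in rad, forces in N, time in s.
With the tool pointing down it reaches from about 0.4 to 0.85 m from the base axis. Payload 10.4 kg.
Tool frame: the origin (TCP) lies midway between the tips of the shut fingers; the grasp point (between the pads) lies 19 mm behind it; x points along the fingers, y is the direction in which the jaws open and shut, and the axes are right-handed (so a half turn about x gives the same grasp; the last joint's range is limited). The gripper opens to 87 mm and grips with 3 to 60 N. Pads are 19 mm wide; open, the fingers measure 117 mm over their backs; the gripper's body (75 mm by 190 mm) begins 51 mm behind the grasp point.
Start: joints at [1.21, 0.332, -0.065, 1.46, 0.022, 1.35, -0.088], TCP at [0.207, -0.59, 0.223] pointing down, gripper open.
Joint ranges: [-2.6, 2.6], [-0.5, 2.12], [-1.47, 1.34], [0.16, 2.42], [-1.27, 4.41], [0.06, 2.06], [-2.6, 2.6]. Speed limits (rad/s): [2.22, 2.22, 2.79, 2.79, 3.14, 3.14, 3.14].

INTERFACE

Orientations are given as a 3x3 rotation matrix whose columns are the frame's x, y, z axes.
In Python, from workcell import * gives the robot as it stands. The module is installed in compiled form; this text tells all that it offers.
- The arm moves only by the tool move_arm, never from a script. Its argument "targets" is a list of rows, each a list of 3 entries, a list of its own where there are three numbers: the shift along the tool's x, y, z as a fraction of full scale, then the turn, a rotation vector about the tool's x, y, z as a fraction of full scale, then the gripper's target within -1 to 1 (shut at 1, half-way at 0, fully open at -1). In form: [[[dx, dy, dz], [ax, ay, az], grip], ...]. A call has 1 to 5 rows; each row is the pose to reach, as a shift and turn from the pose measured when the call began, along the tool's axes at that moment, turning the shorter way round; what a row does not reach only later rows make up. Full scale, the value 1, is 150 mm for a shift and 360 degrees for a turn. A row lasts 1/12 s, in which the tool goes at most 41.7 mm and 7.16 degrees, less where a joint would pass 70% of its speed; a pose out of reach is approached as far as the arm can. A call with a number of a shift or a turn outside -1 to 1 is refused whole. A call with a gripper value outside its range is refused whole. The fingers move at their own pace and stop on an object; "force" is the grip in N (left out, the last holds). Time passes only in rows, so rows that repeat a pose let the fingers close. It gives the time, the measured TCP pose, the force and the opening at its end, in the units of the state.
- state(): the state, without advancing time (a new reading comes with each control period).
- capture(name): name is "side" or "top"; returns the picture (400x640x3 uint8, red, green, blue); there is no depth.
- camera_model(name): a dict with "vfov" (degrees; the focal length in pixels is half the picture's height over the tangent of half this angle, whatever the lens; pixels are square), "cx", "cy" (the principal point, pixels), "dist" ([k1, k2, p1, p2, k3] as OpenCV has them; the pictures are not rectified), "R" (3x3) and "t" (3): a world point X has camera coordinates R X + t. Camera axes: x right, y down, z forward; pixel columns grow to the right and rows downward; lengths in m; the calibration is good to about 2 mm. A picture is of the moment at which its call begins. camera_model takes no time and is no camera call.
- close_job(): hands the job in, once; it reports no verdict.
Trained networks look in the newest picture that a camera, given by its name, has taken for a name from the list of things; names that differ only in an ending like _2 or _b are one class to them, and where a whole thing is asked for, a point or a joint stands for the part that bears it (a point fixed in the world has none). Each returns a list of dicts, best first, with "score" (0 to 1); they miss things now and then, are a little off and sometimes report something else, mostly with a low value. They report only what shows in the picture. A call takes as long as a camera call. They do not tell look-alikes from the thing itself.
- find_in(query, camera): "position" ([row, column] in pixels, amid what is visible of it).
The state is a dict: "time_s": time; "qpos": joint angles; "dq": joint speeds; "joint_efforts": joint torques, N m; "ee_pos": TCP position; "ee_rot": TCP orientation; "wrist_force": force on the tool from outside, world axes, zero at the start; "ft_torque": the same for the moment, N m; "grip_width": opening from 0.0 (shut) to 1.0 (fully open).
Only numpy, scipy, OpenCV 4.12 (cv2) and the standard library are available. Lean on these libraries where they do the work, as an engineer would, in place of code of your own. Each camera call takes 0.05 s, during which the arm holds its last target. There are 200 camera calls.

## Working session

There is one attempt and no reset: what is moved stays moved. The work goes in short steps, Python scripts to look and compute and a tool call to move; the robot and the scene stay as the last step left them, time stands still between calls to the robot, and variables do not carry over. Pictures are saved under pics/ and viewed, about 12 in all and at most 16, crops included, and the job is handed in when it is done.

Besides the shell and the picture viewer there is one more tool, called after "Emit:" as name(argument=value, ...), one argument or row to a line, values as JSON. move_arm: Moves the arm, as the interface text tells. Its arguments: {"type":"object","properties":{"targets":{"type":"array","items":{"type":"array"}},"force":{"type":"number"}},"required":["targets"]}

```bash
mkdir -p pics; cat > h.py <<'E'
from workcell import *
import numpy as np, cv2
def save(cam,name):
    im=capture(cam); cv2.imwrite('pics/'+name,im[:,:,::-1]); return im
def cm(c):
    m=camera_model(c); f=200/np.tan(np.radians(m['vfov'])/2)
    K=np.array([[f,0,m['cx']],[0,f,m['cy']],[0,0,1]]); return K,np.array(m['dist'],float),np.array(m['R']),np.array(m['t'])
def proj(c,P):
    K,d,R,t=cm(c); return cv2.projectPoints(np.array(P,float).reshape(-1,3),cv2.Rodrigues(R)[0],t,K,d)[0].reshape(-1,2)
def ray(c,col,row,z):
    K,d,R,t=cm(c); n=cv2.undistortPoints(np.array([[[col,row]]],float),K,d)[0,0]
    v=R.T@np.array([n[0],n[1],1]); o=-R.T@t; return o+v*(z-o[2])/v[2]
E
python3 - <<'E'
from h import *
for c in('top','side'):
    save(c,c+'1.png'); K,d,R,t=cm(c); print(c,-R.T@t,R[2],K[0,0])
    for q in('box1_mid','scraper_mid','case','tray','riser','lid_handle','lid','glue','offcut2','tape'):
        print(q,[(np.round(r['position']).tolist(),round(r['score'],2)) for r in find_in(q,c)])
s=state();print(s)
E
```

```text
top [ 0.3385882  -0.03240718  1.19533264] [ 2.05774643e-01 -1.13844575e-04 -9.78599399e-01] 461.3849618390559
box1_mid []
scraper_mid [([200.0, 486.0], 0.91), ([201.0, 426.0], 0.68), ([194.0, 418.0], 0.52)]
case [([221.0, 171.0], 0.75)]
tray [([184.0, 332.0], 0.96)]
riser [([191.0, 421.0], 0.7), ([251.0, 344.0], 0.31)]
lid_handle [([193.0, 133.0], 0.59)]
lid [([192.0, 136.0], 0.74)]
glue [([127.0, 386.0], 0.67), ([194.0, 134.0], 0.65)]
offcut2 [([130.0, 285.0], 0.72)]
tape [([296.0, 431.0], 0.6), ([252.0, 342.0], 0.54)]
side [0.33610265 0.84881028 0.99679033] [ 0.17939607 -0.69161539 -0.69963219] 417.3826072591457
box1_mid []
scraper_mid [([163.0, 337.0], 0.76), ([149.0, 345.0], 0.53)]
case [([321.0, 315.0], 0.66), ([215.0, 306.0], 0.6)]
tray [([218.0, 304.0], 0.63)]
riser [([163.0, 338.0], 0.73), ([318.0, 318.0], 0.73)]
lid_handle [([314.0, 277.0], 0.68)]
lid [([313.0, 272.0], 0.8)]
glue [([175.0, 277.0], 0.87)]
offcut2 [([163.0, 335.0], 0.63), ([234.0, 250.0], 0.58)]
tape [([180.0, 405.0], 0.51)]
{'time_s': 1.1, 'qpos': array([ 1.21037375,  0.33218512, -0.06470632,  1.46010182,  0.02161788,
        1.34987927, -0.08851405]), 'dq': array([-7.28892953e-05, -1.43202576e-03,  4.76136990e-04, -8.66314418e-04,
       -5.18469834e-04, -7.30741686e-04,  7.83591992e-04]), 'joint_efforts': array([-8.46684525e-04, -6.23041391e+01,  2.45973514e-02, -3.90128446e+01,
       -6.11222629e-02,  3.16258916e-02,  7.87649157e-06]), 'ee_pos': array([ 0.2071713 , -0.58969599,  0.22258397]), 'ee_rot': array([[ 4.59265117e-05,  3.31432699e-01, -9.43478862e-01],
       [-1.12754778e-04, -9.43478856e-01, -3.31432703e-01],
       [-9.99999993e-01,  1.21603297e-04, -5.96007228e-06]]), 'wrist_force': array([-0.14369191, -0.28989734, -0.01091979]), 'ft_torque': array([-0.01969309,  0.00652503, -0.04391594]), 'grip_width': 0.9982724448820646}
```

View pics/top1.png

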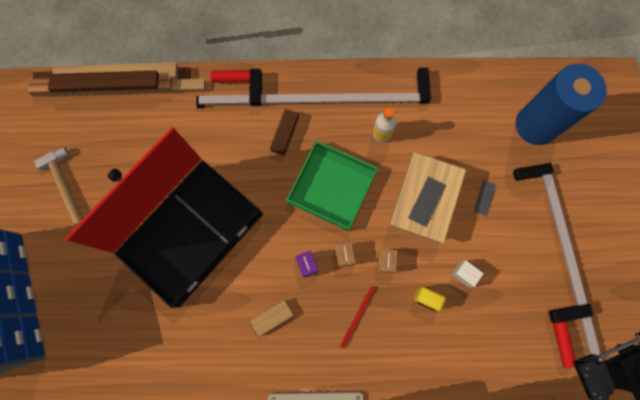

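View pics/side1.png

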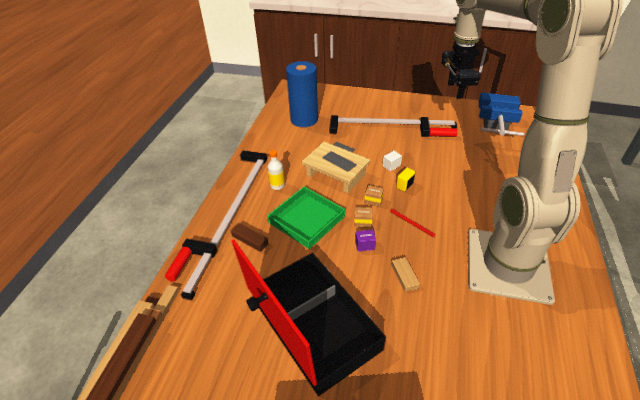

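The top view shows two cardboard boxes at (row 254, col 346) and (260, 388). The purple decoy is at (264, 307) and the white one at (273, 468). The scraper on the riser is at (201, 427), with a smaller look-alike at (198, 485). The tray is at (184, 332) and the case at (235, 190) with its lid open to the upper left. Next I'll zoom in for corners.

```bash
python3 - <<'E'
import cv2
t=cv2.imread('pics/top1.png')
cv2.imwrite('pics/z1.png',cv2.resize(t[135:285,280:480],None,fx=4,fy=4,interpolation=cv2.INTER_CUBIC))
cv2.imwrite('pics/z2.png',cv2.resize(t[120:320,60:270],None,fx=3,fy=3,interpolation=cv2.INTER_CUBIC))
E
```

```text
(no output)
```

View pics/z1.png

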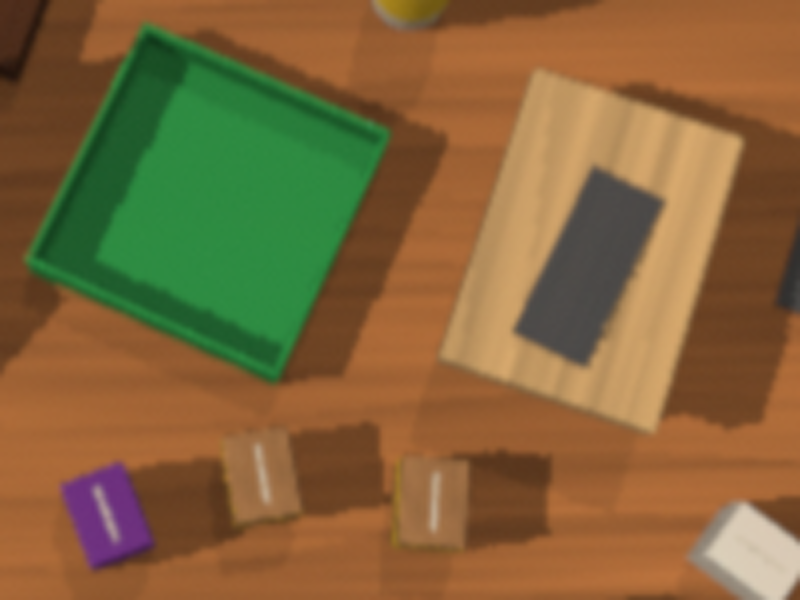

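View pics/z2.png

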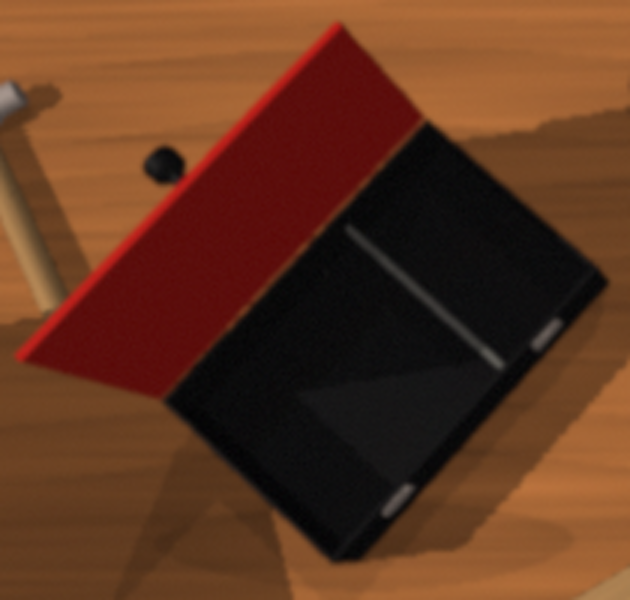

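```bash
python3 - <<'E'
from h import *
def f(n,pts,z,s,o):
    W=np.array([ray('top',(u+.5)/s-.5+o[0],(v+.5)/s-.5+o[1],z)[:2] for u,v in pts]); 
    e=np.diff(np.vstack([W,W[:1]]),axis=0)
    print(n,'c',W.mean(0).round(4),'len',np.linalg.norm(e,axis=1).round(4),'ang',np.degrees(np.arctan2(e[:,1],e[:,0])).round(1)); print(W.round(4).tolist())
z1=(4,(280,135)); z2=(3,(60,120))
f('tray',[(148,25),(389,132),(278,381),(28,263)],.035,*z1)
f('riser',[(538,69),(743,140),(656,433),(441,358)],.07,*z1)
f('scr',[(596,166),(664,201),(587,367),(515,330)],.073,*z1)
f('A',[(223,435),(290,428),(300,514),(236,526)],.048,*z1)
f('B',[(401,456),(469,457),(466,549),(398,546)],.048,*z1)
f('case',[(425,121),(165,401),(335,555),(602,275)],.07,*z2)
f('purple',[(62,485),(122,463),(152,546),(95,568)],.048,*z1)
for n,r,c,z in(('glue',127,386,.08),('offc',130,285,.03),('tape',299,431,.05),('white',273,468,.03),('glue',127,386,0)): print(n,ray('top',c,r,z).round(3))
print(state()['qpos'])
E
```

```text
tray c [ 0.6318 -0.0533] len [0.1741 0.1802 0.1775 0.1784] ang [-116.   154.7   63.4  -26.4]
[[0.7506, -0.0141], [0.6743, -0.1707], [0.5115, -0.0936], [0.5908, 0.0651]]
riser c [ 0.5872 -0.2928] len [0.1372 0.1978 0.1391 0.1987] ang [-111.   159.7   69.4  -20.8]
[[0.7045, -0.2635], [0.6554, -0.3916], [0.4699, -0.323], [0.5188, -0.1928]]
scr c [ 0.5752 -0.2887] len [0.0476 0.1181 0.0494 0.1185] ang [-119.4  152.2   61.1  -28.7]
[[0.639, -0.2959], [0.6156, -0.3374], [0.5111, -0.2823], [0.535, -0.239]]
A c [ 0.4504 -0.0816] len [0.0421 0.0538 0.0403 0.057 ] ang [ -85.  -175.    99.6    6.9]
[[0.4761, -0.0577], [0.4798, -0.0996], [0.4262, -0.1043], [0.4195, -0.0646]]
B c [ 0.4322 -0.1874] len [0.0424 0.057  0.042  0.0557] ang [-91.9 175.5  86.4  -4.2]
[[0.461, -0.1683], [0.4596, -0.2107], [0.4028, -0.2062], [0.4054, -0.1642]]
case c [0.5093 0.3089] len [0.3137 0.1937 0.3093 0.2047] ang [ 138.7 -130.3  -43.3   48.3]
[[0.6925, 0.2806], [0.4568, 0.4876], [0.3315, 0.3399], [0.5564, 0.1276]]
purple c [0.4274 0.0147] len [0.0396 0.0546 0.0375 0.0552] ang [ -70.7 -160.8  110.1   21.4]
[[0.4466, 0.0429], [0.4596, 0.0055], [0.4081, -0.0125], [0.3952, 0.0228]]
glue [ 0.769 -0.193  0.08 ]
offc [0.785 0.07  0.03 ]
tape [ 0.335 -0.288  0.05 ]
white [ 0.397 -0.39   0.03 ]
glue [ 0.8   -0.205  0.   ]
[ 1.21037375  0.33218512 -0.06470632  1.46010182  0.02161788  1.34987927
 -0.08851405]
```

Everything is located to within a few mm. There are only two boxes, A and B, and the rest are decoys or bystanders. Plan: push the scraper by its far end, pinch it across its 50 mm width at the overhang, and place it in the bay. After that come the boxes and the lid.

```bash
cat >> h.py <<'E'
def tooldown(th):
    c,s=np.cos(np.radians(th)),np.sin(np.radians(th)); return np.array([[0,c,s],[0,s,-c],[-1,0,0]],float)
from scipy.spatial.transform import Rotation as Ro
def plan(*wps):
    "wps: (pos, theta_deg or R); prints fractions for chained calls"
    s=state(); p=np.array(s['ee_pos']); R=np.array(s['ee_rot'])
    print('t',round(s['time_s'],1),'at',p.round(4).tolist(),'grip',round(s['grip_width'],3),'F',np.round(s['wrist_force'],2).tolist())
    for P,th in wps:
        P=np.array(P,float); T=tooldown(th) if np.isscalar(th) else np.array(th)
        rv=Ro.from_matrix(R.T@T).as_rotvec(); n=int(max(1,np.ceil(np.linalg.norm(P-p)/.15),np.ceil(np.degrees(np.linalg.norm(rv))/33)))
        for i in range(n):
            p0=p+(P-p)*i/n; d=(P-p)/n; Ri=R@Ro.from_rotvec(rv*i/n).as_matrix()
            print('  ',(Ri.T@d/.15).round(3).tolist(),(rv/n/2/np.pi).round(4).tolist())
        p,R=P,T; print('  -')
E
python3 -c "
from h import *
plan(((.647,-.327,.16),-118.3),((.647,-.327,.082),-118.3))"
```

```text
t 1.1 at [0.2072, -0.5897, 0.2226] grip 0.998 F [-0.14, -0.29, -0.01]
   [0.104, -0.17, -0.837] [0.0331, -0.0, -0.0]
   [0.104, -0.339, -0.784] [0.0331, -0.0, -0.0]
   [0.104, -0.494, -0.697] [0.0331, -0.0, -0.0]
   [0.104, -0.627, -0.58] [0.0331, -0.0, -0.0]
  -
   [0.52, 0.0, 0.0] [0.0, 0.0, 0.0]
  -
```

Emit:
move_arm(
  targets=[
    [[0.104,-0.17,-0.837],[0.033,0,0],0.31],
    [[0.104,-0.17,-0.837],[0.033,0,0],0.31],
    [[0.104,-0.17,-0.837],[0.033,0,0],0.31],
    [[0.104,-0.17,-0.837],[0.033,0,0],0.31],
    [[0.104,-0.17,-0.837],[0.033,0,0],0.31],
  ],
)

```text
time_s: 1.52
ee_pos: [0.3211, -0.5212, 0.2066]
ee_rot: [[0.001, 0.137, -0.991], [0.001, -0.991, -0.137], [-1.0, -0.001, -0.001]]
wrist_force: [-1.2, -0.2, 0.4]
grip_width: 0.709
```

Emit:
move_arm(
  targets=[
    [[0.104,-0.34,-0.784],[0.033,0,0],0.31],
    [[0.104,-0.34,-0.784],[0.033,0,0],0.31],
    [[0.104,-0.34,-0.784],[0.033,0,0],0.31],
    [[0.104,-0.34,-0.784],[0.033,0,0],0.31],
    [[0.104,-0.34,-0.784],[0.033,0,0],0.31],
  ],
)

```text
time_s: 1.93
ee_pos: [0.4339, -0.4516, 0.1906]
ee_rot: [[0.002, -0.063, -0.998], [0.003, -0.998, 0.063], [-1.0, -0.003, -0.002]]
wrist_force: [0.1, 0.5, 0.2]
grip_width: 0.375
```

Emit:
move_arm(
  targets=[
    [[0.104,-0.49,-0.7],[0.033,0,0],0.31],
    [[0.104,-0.49,-0.7],[0.033,0,0],0.31],
    [[0.104,-0.49,-0.7],[0.033,0,0],0.31],
    [[0.104,-0.49,-0.7],[0.033,0,0],0.31],
    [[0.104,-0.49,-0.7],[0.033,0,0],0.31],
  ],
)

```text
time_s: 2.35
ee_pos: [0.5457, -0.3822, 0.1745]
ee_rot: [[0.002, -0.262, -0.965], [0.005, -0.965, 0.262], [-1.0, -0.005, -0.0]]
wrist_force: [-0.6, -0.5, -0.7]
grip_width: 0.351
```

Emit:
move_arm(
  targets=[
    [[0.104,-0.627,-0.58],[0.033,0,0],0.31],
    [[0.104,-0.627,-0.58],[0.033,0,0],0.31],
    [[0.104,-0.627,-0.58],[0.033,0,0],0.31],
    [[0.104,-0.627,-0.58],[0.033,0,0],0.31],
    [[0.104,-0.627,-0.58],[0.033,0,0],0.31],
  ],
)

```text
time_s: 2.77
ee_pos: [0.6557, -0.3123, 0.1583]
ee_rot: [[0.001, -0.451, -0.892], [0.006, -0.892, 0.451], [-1.0, -0.006, 0.002]]
wrist_force: [-0.2, -0.5, 0.8]
grip_width: 0.347
```

```bash
python3 -c "
from h import *
plan(((.647,-.327,.08),-118.3))"
```

```text
t 2.8 at [0.6557, -0.3123, 0.1583] grip 0.347 F [-0.17, -0.47, 0.82]
   [0.521, 0.117, 0.006] [0.0041, 0.0003, 0.001]
  -
```

Emit:
move_arm(
  targets=[
    [[0.2,0.117,0.006],[0.004,0,0.001],0.31],
    [[0.4,0.117,0.006],[0.004,0,0.001],0.31],
    [[0.48,0.117,0.006],[0.004,0,0.001],0.31],
    [[0.48,0.117,0.006],[0.004,0,0.001],0.31],
  ],
)

```text
time_s: 3.1
ee_pos: [0.6436, -0.3286, 0.0827]
ee_rot: [[-0.008, -0.476, -0.88], [0.002, -0.88, 0.476], [-1.0, 0.002, 0.008]]
wrist_force: [-0.9, 0.6, -0.8]
grip_width: 0.343
```

```bash
python3 -c "
from h import *
plan(((.647,-.327,.0712),-118.3))
im=capture('top'); cv2.imwrite('pics/z3.png',cv2.resize(im[130:280,340:520,::-1],None,fx=4,fy=4,interpolation=cv2.INTER_CUBIC))"
```

```text
t 3.1 at [0.6436, -0.3286, 0.0827] grip 0.343 F [-0.92, 0.58, -0.78]
   [0.077, -0.02, -0.016] [-0.0003, 0.0013, -0.0003]
  -
```

View pics/z3.png

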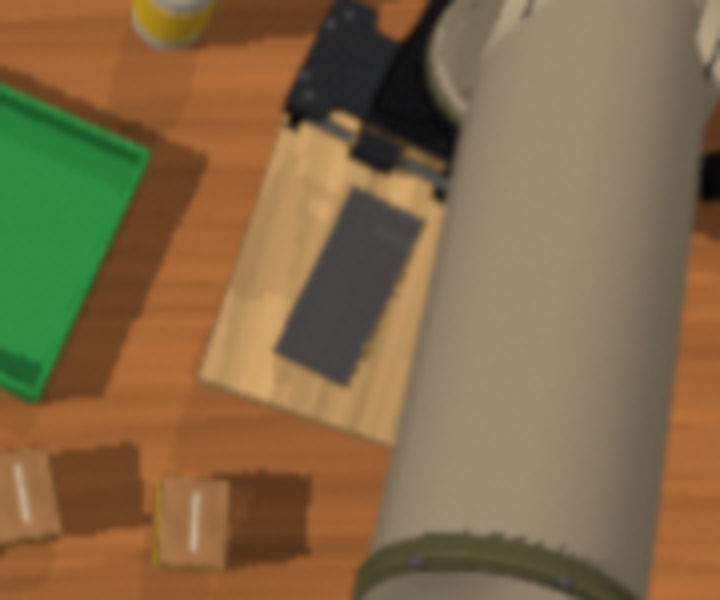

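The gripper is just beyond the scraper's far end (crop around (385, 150)) and lined up with its axis. I'll go down to the riser surface.

Emit:
move_arm(
  targets=[
    [[0.04,-0.01,-0.02],[0,0.001,0],0.31],
    [[0.074,-0.01,-0.02],[0,0.001,0],0.31],
    [[0.074,-0.01,-0.02],[0,0.001,0],0.31],
    [[0.074,-0.01,-0.02],[0,0.001,0],0.31],
  ],
)

```text
time_s: 3.48
ee_pos: [0.6489, -0.3283, 0.0749]
ee_rot: [[0.002, -0.475, -0.88], [-0.002, -0.88, 0.475], [-1.0, 0.001, -0.002]]
wrist_force: [-0.4, -0.8, -0.8]
grip_width: 0.343
```

```bash
python3 -c "
from h import *
d=np.array([.880,-.474]);c=np.array([.5752,-.2887])
for k in(.03,.0,-.006):
  plan((np.r_[c+d*(k),.0713],-118.3))"
```

```text
t 3.5 at [0.6489, -0.3283, 0.0749] grip 0.343 F [-0.41, -0.82, -0.84]
   [0.023, 0.001, 0.358] [-0.0001, -0.0004, -0.0001]
  -
t 3.5 at [0.6489, -0.3283, 0.0749] grip 0.343 F [-0.41, -0.82, -0.84]
   [0.023, 0.001, 0.558] [-0.0001, -0.0004, -0.0001]
  -
t 3.5 at [0.6489, -0.3283, 0.0749] grip 0.343 F [-0.41, -0.82, -0.84]
   [0.023, 0.001, 0.598] [-0.0001, -0.0004, -0.0001]
  -
```

Emit:
move_arm(
  targets=[
    [[0.026,0,0],[0,0,0],0.31],
    [[0.026,0,0],[0,0,0],0.31],
    [[0.026,0,0],[0,0,0],0.31],
  ],
)

```text
time_s: 3.73
ee_pos: [0.649, -0.3282, 0.0711]
ee_rot: [[0.002, -0.474, -0.88], [-0.002, -0.88, 0.474], [-1.0, 0.001, -0.002]]
wrist_force: [0.2, 0.2, 0.1]
grip_width: 0.344
```

```bash
python3 -c "
from h import *
d=np.array([.880,-.474]);c=np.array([.5752,-.2887])
plan((np.r_[c+d*(.0),.0713],-118.3))"
```

```text
t 3.7 at [0.649, -0.3282, 0.0711] grip 0.344 F [0.24, 0.21, 0.12]
   [-0.003, 0.001, 0.558] [-0.0001, -0.0004, -0.0001]
  -
```

Emit:
move_arm(
  targets=[
    [[0,0,0.08],[0,0,0],0.31],
    [[0,0,0.14],[0,0,0],0.31],
    [[0,0,0.2],[0,0,0],0.31],
    [[0,0,0.26],[0,0,0],0.31],
    [[0,0,0.32],[0,0,0],0.31],
  ],
)

```text
time_s: 4.15
ee_pos: [0.6065, -0.3054, 0.0712]
ee_rot: [[0.002, -0.474, -0.88], [-0.002, -0.88, 0.474], [-1.0, 0.001, -0.003]]
wrist_force: [1.3, 0.4, -0.5]
grip_width: 0.345
```

```bash
python3 -c "
from h import *
d=np.array([.880,-.474]);c=np.array([.5752,-.2887])
plan((np.r_[c+d*(.0),.0713],-118.3))"
```

```text
t 4.2 at [0.6065, -0.3054, 0.0712] grip 0.345 F [1.3, 0.45, -0.48]
   [-0.002, 0.001, 0.236] [-0.0001, -0.0004, -0.0001]
  -
```

Emit:
move_arm(
  targets=[
    [[0,0,0.07],[0,0,0],0.31],
    [[0,0,0.13],[0,0,0],0.31],
    [[0,0,0.19],[0,0,0],0.31],
    [[0,0,0.235],[0,0,0],0.31],
    [[0,0,0.235],[0,0,0],0.31],
  ],
)

```text
time_s: 4.57
ee_pos: [0.5748, -0.2883, 0.0714]
ee_rot: [[0.002, -0.474, -0.88], [-0.002, -0.88, 0.474], [-1.0, 0.001, -0.003]]
wrist_force: [-0.0, 0.4, -0.1]
grip_width: 0.346
```

```bash
python3 -c "
from h import *
plan()
im=capture('top'); cv2.imwrite('pics/z4.png',cv2.resize(im[130:280,340:520,::-1],None,fx=4,fy=4,interpolation=cv2.INTER_CUBIC))"
```

```text
t 4.6 at [0.5748, -0.2883, 0.0714] grip 0.346 F [-0.02, 0.43, -0.13]
```

View pics/z4.png

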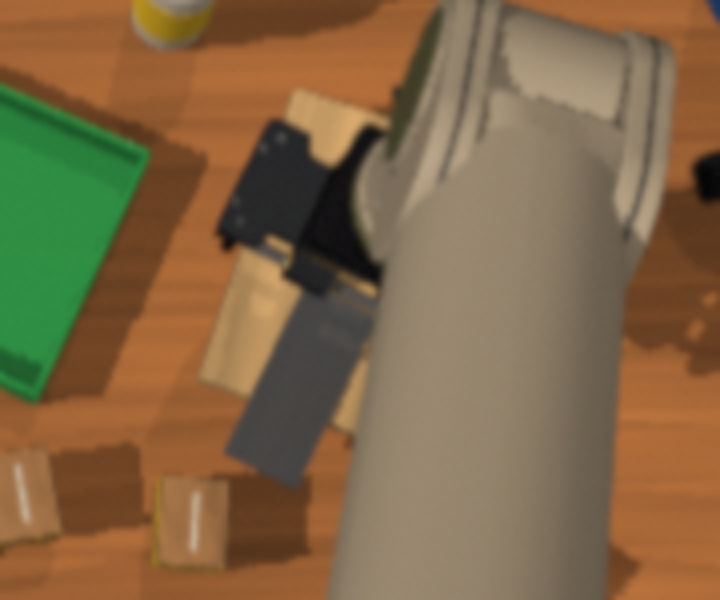

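The scraper now overhangs the near edge, with its near corners at crop (228, 453) and (298, 488).

```bash
python3 -c "
from h import *
a=[ray('top',u/4-.375+340,v/4-.375+130,.073)[:2] for u,v in((228,453),(298,488))]
e=np.array(a[0])-a[1]; y=np.degrees(np.arctan2(e[1],e[0])); m=(a[0]+a[1])/2; an=np.radians(y-90); d=np.array([np.cos(an),np.sin(an)])
print(m,y,np.linalg.norm(e)); c=m+.06*d
E=np.array([.4944,-.2579]);r=np.radians(-20.5);q=c-E
print('c',c,'riser frame',q@[np.cos(r),np.sin(r)],q@[-np.sin(r),np.cos(r)])
"
```

```text
[ 0.46059377 -0.22773692] 62.00175750736993 0.047247947524694314
c [ 0.51357149 -0.25590359] riser frame 0.01725824120155973 0.008583977364386696
```

Emit:
move_arm(
  targets=[
    [[0,0,0.025],[0,0,0],0.31],
    [[0,0,0.048],[0,0,0],0.31],
    [[0,0,0.048],[0,0,0],0.31],
    [[0,0,0.048],[0,0,0],0.31],
  ],
)

```text
time_s: 4.95
ee_pos: [0.5689, -0.2851, 0.0714]
ee_rot: [[0.002, -0.474, -0.88], [-0.002, -0.88, 0.474], [-1.0, 0.001, -0.003]]
wrist_force: [0.8, -0.4, 0.4]
grip_width: 0.346
```

Emit:
move_arm(
  targets=[
    [[0,0,-0.1],[0,0,0],0.31],
    [[-0.2,0,-0.1],[0,0,0],-0.61],
    [[-0.4,0,-0.1],[0,0,0],-0.61],
    [[-0.4,0,-0.1],[0,0,0],-0.61],
  ],
)

```text
time_s: 5.28
ee_pos: [0.5849, -0.2933, 0.1375]
ee_rot: [[0.01, -0.474, -0.88], [-0.005, -0.88, 0.474], [-1.0, 0.0, -0.011]]
wrist_force: [1.3, -0.6, 1.2]
grip_width: 0.491
```

```bash
python3 -c "
from h import *
plan(((.4738,-.2348,.131),-118.1),((.4738,-.2348,.061),-118.1))"
```

```text
t 5.3 at [0.5849, -0.2933, 0.1375] grip 0.491 F [1.28, -0.58, 1.16]
   [0.034, 0.008, 0.838] [-0.0006, -0.0018, -0.0]
  -
   [0.467, 0.0, 0.0] [0.0, 0.0, 0.0]
  -
```

Emit:
move_arm(
  targets=[
    [[0.034,0.008,0.84],[0,-0.002,0],-0.61],
    [[0.034,0.008,0.84],[0,-0.002,0],-0.61],
    [[0.034,0.008,0.84],[0,-0.002,0],-0.61],
    [[0.034,0.008,0.84],[0,-0.002,0],-0.61],
    [[0.034,0.008,0.84],[0,-0.002,0],-0.61],
  ],
)

```text
time_s: 5.7
ee_pos: [0.4718, -0.234, 0.131]
ee_rot: [[-0.002, -0.474, -0.88], [0.0, -0.88, 0.474], [-1.0, 0.001, 0.002]]
wrist_force: [1.3, -0.3, 0.3]
grip_width: 0.785
```

```bash
python3 -c "
from h import *
plan(((.4738,-.2348,.061),-118.1))
im=capture('top'); cv2.imwrite('pics/z5.png',cv2.resize(im[130:280,340:520,::-1],None,fx=4,fy=4,interpolation=cv2.INTER_CUBIC))"
```

```text
t 5.7 at [0.4718, -0.234, 0.131] grip 0.785 F [1.35, -0.26, 0.28]
   [0.467, -0.002, -0.015] [-0.0006, 0.0003, -0.0001]
  -
```

View pics/z5.png

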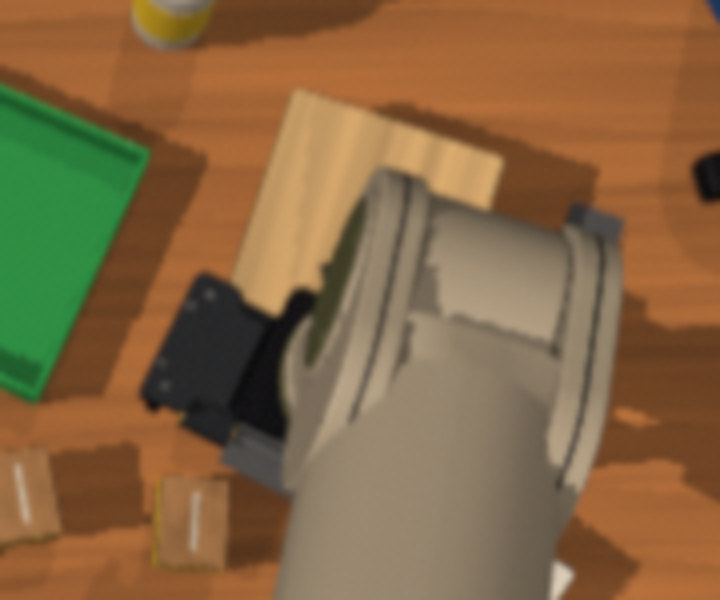

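The scraper's near end is visible just in front of the gripper at crop (250, 465), as expected. I'll descend and pinch.

Emit:
move_arm(
  targets=[
    [[0.2,0,-0.015],[0,0,0],-0.61],
    [[0.35,0,-0.015],[0,0,0],-0.61],
    [[0.467,0,-0.015],[0,0,0],-0.61],
    [[0.467,0,-0.015],[0,0,0],-0.61],
    [[0.467,0,-0.015],[0,0,0],-0.61],
  ],
)

```text
time_s: 6.17
ee_pos: [0.4762, -0.236, 0.0613]
ee_rot: [[-0.001, -0.474, -0.88], [0.001, -0.88, 0.474], [-1.0, -0.0, 0.001]]
wrist_force: [1.3, 0.2, 1.1]
grip_width: 0.805
```

Emit:
move_arm(
  targets=[
    [[0,0,0],[0,0,0],0],
    [[0,0,0],[0,0,0],0.2],
    [[0,0,0],[0,0,0],0.2],
    [[0,0,0],[0,0,0],0.2],
    [[0,0,0],[0,0,0],0.2],
  ],
  force=15,
)

```text
time_s: 6.58
ee_pos: [0.4768, -0.2361, 0.062]
ee_rot: [[0.0, -0.474, -0.88], [0.0, -0.88, 0.474], [-1.0, -0.0, -0.0]]
wrist_force: [1.3, 0.6, 1.1]
grip_width: 0.567
```

Emit:
move_arm(
  targets=[
    [[0,0,0],[0,0,0],1],
    [[0,0,0],[0,0,0],1],
    [[0,0,0],[0,0,0],1],
    [[0,0,0],[0,0,0],1],
    [[0,0,0],[0,0,0],1],
  ],
  force=50,
)

```text
time_s: 7.0
ee_pos: [0.4768, -0.2362, 0.0621]
ee_rot: [[0.0, -0.474, -0.88], [0.0, -0.88, 0.474], [-1.0, -0.0, -0.0]]
wrist_force: [-0.1, -0.5, 1.0]
grip_width: 0.551
```

```bash
python3 -c "
from h import *
plan()"
```

```text
t 7.0 at [0.4768, -0.2362, 0.0621] grip 0.551 F [-0.12, -0.45, 1.04]
```

Emit:
move_arm(
  targets=[
    [[-0.15,0,0],[0,0,0],1],
    [[-0.35,0,0],[0,0,0],1],
    [[-0.6,0,0],[0,0,0],1],
    [[-0.8,0,0],[0,0,0],1],
    [[-0.8,0,0],[0,0,0],1],
  ],
)

```text
time_s: 7.42
ee_pos: [0.4794, -0.2373, 0.1884]
ee_rot: [[0.009, -0.475, -0.88], [-0.004, -0.88, 0.475], [-1.0, -0.001, -0.009]]
wrist_force: [1.2, -0.8, -1.1]
grip_width: 0.554
```

```bash
python3 -c "
from h import *
plan(((.5617,.2159,.17),-41.4),((.5617,.2159,.09),-41.4))"
```

```text
t 7.4 at [0.4794, -0.2373, 0.1884] grip 0.554 F [1.2, -0.8, -1.15]
   [0.029, -0.73, 0.238] [-0.0534, -0.0003, -0.0002]
   [0.03, -0.768, -0.016] [-0.0534, -0.0003, -0.0002]
   [0.031, -0.72, -0.268] [-0.0534, -0.0003, -0.0002]
   [0.031, -0.591, -0.49] [-0.0534, -0.0003, -0.0002]
  -
   [0.533, 0.0, 0.0] [0.0, 0.0, 0.0]
  -
```

Emit:
move_arm(
  targets=[
    [[0.0,-0.2,0.06],[-0.02,0,0],1],
    [[0.0,-0.45,0.15],[-0.04,0,0],1],
    [[0.0,-0.73,0.238],[-0.0534,0,0],1],
    [[0.0,-0.73,0.238],[-0.0534,0,0],1],
    [[0.0,-0.73,0.238],[-0.0534,0,0],1],
  ],
)

```text
time_s: 7.83
ee_pos: [0.5002, -0.1209, 0.1876]
ee_rot: [[0.008, -0.153, -0.988], [-0.003, -0.988, 0.153], [-1.0, 0.002, -0.008]]
wrist_force: [-1.3, -0.7, -1.2]
grip_width: 0.559
```

Emit:
move_arm(
  targets=[
    [[0.0,-0.25,0],[-0.02,0,0],1],
    [[0.0,-0.5,0],[-0.04,0,0],1],
    [[0.0,-0.768,-0.016],[-0.0534,0,0],1],
    [[0.0,-0.768,-0.016],[-0.0534,0,0],1],
    [[0.0,-0.768,-0.016],[-0.0534,0,0],1],
  ],
)

```text
time_s: 8.25
ee_pos: [0.5201, -0.006, 0.1868]
ee_rot: [[0.007, 0.183, -0.983], [-0.003, -0.983, -0.183], [-1.0, 0.004, -0.007]]
wrist_force: [0.2, -0.5, -1.8]
grip_width: 0.556
```

Emit:
move_arm(
  targets=[
    [[0.0,-0.24,-0.08],[-0.02,0,0],1],
    [[0.0,-0.48,-0.18],[-0.04,0,0],1],
    [[0.0,-0.72,-0.268],[-0.0534,0,0],1],
    [[0.0,-0.72,-0.268],[-0.0534,0,0],1],
    [[0.0,-0.72,-0.268],[-0.0534,0,0],1],
  ],
)

```text
time_s: 8.67
ee_pos: [0.5398, 0.1078, 0.186]
ee_rot: [[0.006, 0.497, -0.868], [-0.002, -0.868, -0.497], [-1.0, 0.005, -0.004]]
wrist_force: [-0.1, -0.6, -1.5]
grip_width: 0.555
```

```bash
python3 -c "
from h import *
plan(((.5617,.2159,.17),-41.4),((.5617,.2159,.09),-41.4))"
```

```text
t 8.7 at [0.5398, 0.1078, 0.186] grip 0.555 F [-0.12, -0.63, -1.51]
   [0.105, -0.553, -0.484] [-0.0522, -0.0005, -0.0009]
  -
   [0.533, 0.0, 0.0] [0.0, 0.0, 0.0]
  -
```

Emit:
move_arm(
  targets=[
    [[0.0,-0.28,-0.24],[-0.03,0,0],1],
    [[0.0,-0.553,-0.484],[-0.052,0,-0.001],1],
    [[0.0,-0.553,-0.484],[-0.052,0,-0.001],1],
    [[0.0,-0.553,-0.484],[-0.052,0,-0.001],1],
    [[0.0,-0.553,-0.484],[-0.052,0,-0.001],1],
  ],
)

```text
time_s: 9.08
ee_pos: [0.5619, 0.2148, 0.1849]
ee_rot: [[0.001, 0.748, -0.664], [0.001, -0.664, -0.748], [-1.0, -0.0, -0.002]]
wrist_force: [-0.4, -1.1, -1.4]
grip_width: 0.555
```

```bash
python3 -c "
from h import *
plan(((.5617,.2159,.10),-41.4))
im=capture('top');im2=capture('side');k=lambda a:cv2.resize(a[:,:,::-1],None,fx=3,fy=3,interpolation=cv2.INTER_CUBIC); cv2.imwrite('pics/z6.png',np.hstack([k(im[110:300,110:240]),k(im2[180:370,210:340])]))"
```

```text
t 9.1 at [0.5619, 0.2148, 0.1849] grip 0.555 F [-0.43, -1.12, -1.45]
   [0.566, -0.006, -0.004] [-0.0005, -0.0003, 0.0001]
  -
```

View pics/z6.png

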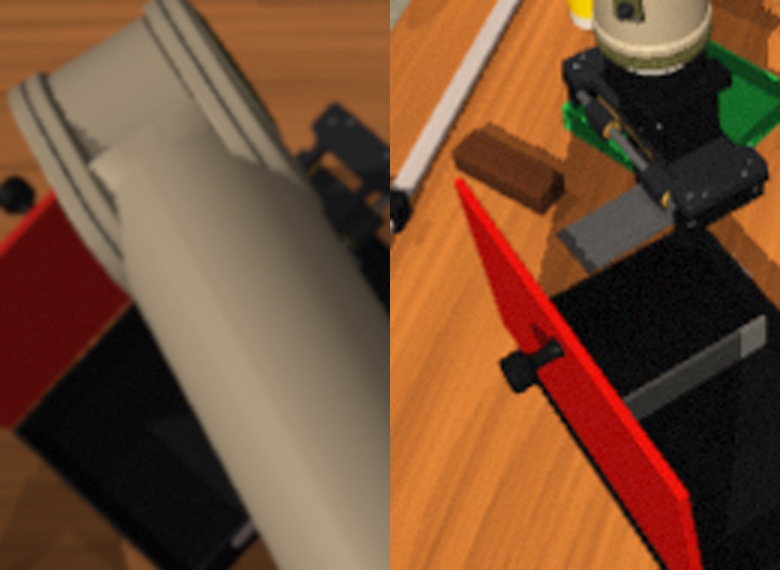

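The scraper hangs level over the narrow bay, clear of the open lid (side crop, (615, 225)). I'll lower it in steps.

Emit:
move_arm(
  targets=[
    [[0.2,0,0],[0,0,0],1],
    [[0.4,0,0],[0,0,0],1],
    [[0.6,0,0],[0,0,0],1],
    [[0.8,0,0],[0,0,0],1],
    [[0.8,0,0],[0,0,0],1],
  ],
)

```text
time_s: 9.6
ee_pos: [0.5597, 0.208, 0.0594]
ee_rot: [[-0.006, 0.743, -0.669], [-0.004, -0.669, -0.743], [-1.0, -0.002, 0.008]]
wrist_force: [-1.4, -1.4, -2.8]
grip_width: 0.551
```

```bash
python3 -c "
from h import *
plan(((.5617,.2159,.012),-41.4))
im2=capture('side');k=lambda a:cv2.resize(a[:,:,::-1],None,fx=3,fy=3,interpolation=cv2.INTER_CUBIC); cv2.imwrite('pics/z7.png',k(im2[100:300,190:370]))"
```

```text
t 9.6 at [0.5597, 0.208, 0.0594] grip 0.551 F [-1.35, -1.38, -2.77]
   [0.316, -0.025, -0.05] [-0.0017, 0.0012, 0.0003]
  -
```

View pics/z7.png

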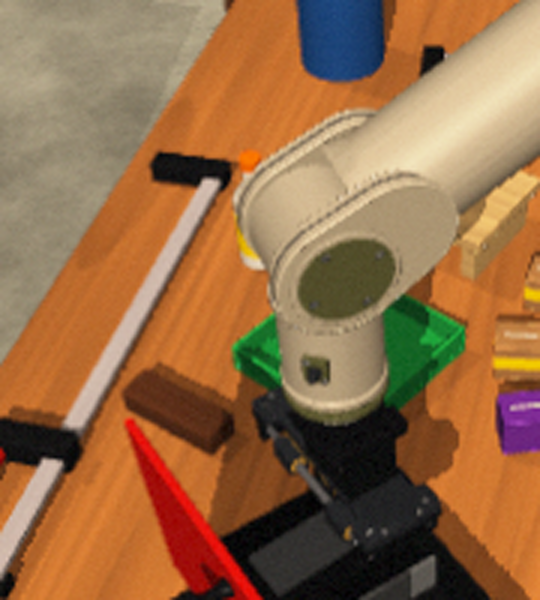

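The wrist is well clear of the lid and the scraper is inside the bay. I'll lower to the floor and release.

Emit:
move_arm(
  targets=[
    [[0.08,-0.025,-0.05],[-0.0017,0.001,0],1],
    [[0.15,-0.025,-0.05],[-0.0017,0.001,0],1],
    [[0.23,-0.025,-0.05],[-0.0017,0.001,0],1],
    [[0.3,-0.025,-0.05],[-0.0017,0.001,0],1],
    [[0.3,-0.025,-0.05],[-0.0017,0.001,0],1],
  ],
)

```text
time_s: 10.07
ee_pos: [0.562, 0.2165, 0.0154]
ee_rot: [[-0.002, 0.75, -0.661], [0.001, -0.661, -0.75], [-1.0, -0.002, 0.001]]
wrist_force: [-1.3, -0.7, -2.7]
grip_width: 0.554
```

Emit:
move_arm(
  targets=[
    [[0.02,0,0],[0,0,0],1],
    [[0.02,0,0],[0,0,0],1],
  ],
)

```text
time_s: 10.23
ee_pos: [0.5616, 0.2163, 0.0118]
ee_rot: [[-0.003, 0.75, -0.661], [0.0, -0.661, -0.75], [-1.0, -0.002, 0.002]]
wrist_force: [0.4, 0.2, -1.8]
grip_width: 0.555
```

```bash
python3 -c "
from h import *
plan(((.5617,.2159,.012),-41.4))"
```

```text
t 10.2 at [0.5616, 0.2163, 0.0118] grip 0.555 F [0.36, 0.18, -1.81]
   [-0.001, 0.002, 0.002] [0.0001, 0.0003, 0.0004]
  -
```

Emit:
move_arm(
  targets=[
    [[0.02,0,0],[0,0,0],-0.4],
    [[0.02,0,0],[0,0,0],-0.4],
    [[0.02,0,0],[0,0,0],-0.4],
    [[0.02,0,0],[0,0,0],-0.4],
    [[0.02,0,0],[0,0,0],-0.4],
  ],
)

```text
time_s: 10.65
ee_pos: [0.5619, 0.2164, 0.0092]
ee_rot: [[-0.002, 0.75, -0.661], [0.0, -0.661, -0.75], [-1.0, -0.002, 0.001]]
wrist_force: [0.3, -0.8, 0.6]
grip_width: 0.698
```

Emit:
move_arm(
  targets=[
    [[-0.2,0,0],[0,0,0],-0.4],
    [[-0.4,0,0],[0,0,0],-0.4],
    [[-0.7,0,0],[0,0,0],-0.4],
    [[-1,0,0],[0,0,0],-0.4],
    [[-1,0,0],[0,0,0],-0.4],
  ],
)

```text
time_s: 11.07
ee_pos: [0.5651, 0.2182, 0.1671]
ee_rot: [[0.007, 0.751, -0.661], [0.004, -0.661, -0.751], [-1.0, 0.003, -0.008]]
wrist_force: [1.6, 0.8, 0.9]
grip_width: 0.698
```

```bash
python3 -c "
from h import *
for q in(-85,4.5,95.): plan(((.4504,-.0816,.12),q))"
```

```text
t 11.1 at [0.5651, 0.2182, 0.1671] grip 0.698 F [1.63, 0.79, 0.89]
   [0.1, 0.249, 0.669] [0.0404, -0.0005, 0.0]
   [0.102, 0.409, 0.585] [0.0404, -0.0005, 0.0]
   [0.103, 0.543, 0.463] [0.0404, -0.0005, 0.0]
  -
t 11.1 at [0.5651, 0.2182, 0.1671] grip 0.698 F [1.63, 0.79, 0.89]
   [0.1, 0.249, 0.669] [-0.0425, -0.0003, -0.0003]
   [0.101, 0.064, 0.711] [-0.0425, -0.0003, -0.0003]
   [0.103, -0.126, 0.702] [-0.0425, -0.0003, -0.0003]
  -
t 11.1 at [0.5651, 0.2182, 0.1671] grip 0.698 F [1.63, 0.79, 0.89]
   [0.06, 0.149, 0.402] [-0.0758, -0.0, -0.0003]
   [0.06, -0.051, 0.425] [-0.0758, -0.0, -0.0003]
   [0.06, -0.24, 0.355] [-0.0758, -0.0, -0.0003]
   [0.061, -0.376, 0.205] [-0.0758, -0.0, -0.0003]
   [0.062, -0.428, 0.01] [-0.0758, -0.0, -0.0003]
  -
```

Emit:
move_arm(
  targets=[
    [[0.1,0.249,0.669],[0.04,0,0],-0.4],
    [[0.1,0.249,0.669],[0.04,0,0],-0.4],
    [[0.1,0.249,0.669],[0.04,0,0],-0.4],
    [[0.1,0.249,0.669],[0.04,0,0],-0.4],
  ],
)

```text
time_s: 11.4
ee_pos: [0.5261, 0.1124, 0.1511]
ee_rot: [[0.007, 0.557, -0.831], [0.001, -0.831, -0.557], [-1.0, 0.003, -0.006]]
wrist_force: [0.1, 0.3, 0.2]
grip_width: 0.703
```

Emit:
move_arm(
  targets=[
    [[0.1,0.409,0.585],[0.04,0,0],-0.4],
    [[0.1,0.409,0.585],[0.04,0,0],-0.4],
    [[0.1,0.409,0.585],[0.04,0,0],-0.4],
    [[0.1,0.409,0.585],[0.04,0,0],-0.4],
  ],
)

```text
time_s: 11.73
ee_pos: [0.4856, 0.0065, 0.135]
ee_rot: [[0.005, 0.326, -0.946], [-0.002, -0.946, -0.326], [-1.0, 0.004, -0.004]]
wrist_force: [1.6, -0.3, 0.2]
grip_width: 0.7
```

Emit:
move_arm(
  targets=[
    [[0.1,0.543,0.463],[0.04,0,0],-0.4],
    [[0.1,0.543,0.463],[0.04,0,0],-0.4],
    [[0.1,0.543,0.463],[0.04,0,0],-0.4],
    [[0.1,0.543,0.463],[0.04,0,0],-0.4],
    [[0.1,0.543,0.463],[0.04,0,0],-0.4],
  ],
)

```text
time_s: 12.15
ee_pos: [0.4463, -0.0943, 0.12]
ee_rot: [[0.005, 0.078, -0.997], [-0.002, -0.997, -0.078], [-1.0, 0.003, -0.005]]
wrist_force: [0.5, 0.6, 0.3]
grip_width: 0.701
```

```bash
python3 -c "
from h import *
plan(((.4504,-.0816,.1),-85))
im=save('top','t8.png');im2=save('side','s8.png');k=lambda a:cv2.resize(a[:,:,::-1],None,fx=3,fy=3,interpolation=cv2.INTER_CUBIC); cv2.imwrite('pics/z8.png',np.hstack([im[100:340,60:460,::-1],im2[130:370,200:460,::-1]]))"
```

```text
t 12.2 at [0.4463, -0.0943, 0.12] grip 0.701 F [0.51, 0.56, 0.28]
   [0.133, -0.083, -0.033] [-0.0015, -0.0008, -0.0004]
  -
```

View pics/z8.png

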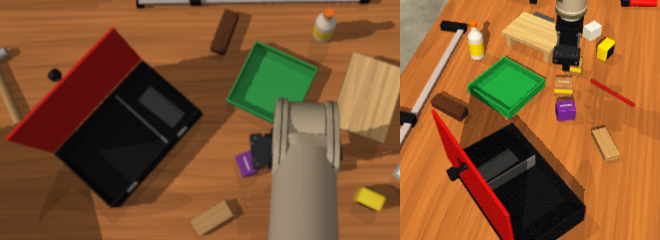

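The scraper lies flat in the narrow bay (crop (160, 100)), and box A hasn't moved. I'll go down on A.

Emit:
move_arm(
  targets=[
    [[0.1,-0.083,-0.033],[-0.0015,-0.001,0],-0.4],
    [[0.2,-0.083,-0.033],[-0.0015,-0.001,0],-0.4],
    [[0.3,-0.083,-0.033],[-0.0015,-0.001,0],-0.4],
    [[0.3,-0.083,-0.033],[-0.0015,-0.001,0],-0.4],
  ],
)

```text
time_s: 12.58
ee_pos: [0.4505, -0.0774, 0.0731]
ee_rot: [[-0.003, 0.095, -0.995], [-0.001, -0.995, -0.095], [-1.0, 0.001, 0.003]]
wrist_force: [-0.7, 0.2, -0.7]
grip_width: 0.699
```

```bash
python3 -c "
from h import *
plan(((.4504,-.0816,.013),-85))"
```

```text
t 12.6 at [0.4505, -0.0774, 0.0731] grip 0.699 F [-0.74, 0.18, -0.7]
   [0.401, 0.027, 0.002] [0.0012, 0.0005, -0.0001]
  -
```

Emit:
move_arm(
  targets=[
    [[0.1,0.027,0],[0.001,0,0],-0.4],
    [[0.2,0.027,0],[0.001,0,0],-0.4],
    [[0.3,0.027,0],[0.001,0,0],-0.4],
    [[0.4,0.027,0],[0.001,0,0],-0.4],
    [[0.4,0.027,0],[0.001,0,0],-0.4],
  ],
)

```text
time_s: 13.0
ee_pos: [0.4499, -0.0804, 0.0117]
ee_rot: [[-0.006, 0.09, -0.996], [-0.0, -0.996, -0.09], [-1.0, -0.0, 0.006]]
wrist_force: [-1.1, -0.1, -0.6]
grip_width: 0.703
```

Emit:
move_arm(
  targets=[
    [[0,0,0],[0,0,0],1],
    [[0,0,0],[0,0,0],1],
    [[0,0,0],[0,0,0],1],
    [[0,0,0],[0,0,0],1],
    [[0,0,0],[0,0,0],1],
  ],
  force=20,
)

```text
time_s: 13.42
ee_pos: [0.4507, -0.0802, 0.0127]
ee_rot: [[-0.004, 0.091, -0.996], [-0.0, -0.996, -0.091], [-1.0, -0.0, 0.004]]
wrist_force: [-1.6, 1.8, 6.8]
grip_width: 0.487
```

Emit:
move_arm(
  targets=[
    [[-0.15,0,0],[0,0,0],1],
    [[-0.35,0,0],[0,0,0],1],
    [[-0.6,0,0],[0,0,0],1],
    [[-0.8,0,0],[0,0,0],1],
    [[-0.8,0,0],[0,0,0],1],
  ],
)

```text
time_s: 13.83
ee_pos: [0.4543, -0.0806, 0.1386]
ee_rot: [[0.004, 0.09, -0.996], [-0.002, -0.996, -0.09], [-1.0, 0.003, -0.004]]
wrist_force: [2.4, -0.5, -2.1]
grip_width: 0.487
```

```bash
cat >> h.py <<'E'
def fz(n=15):
    v=[]
    for _ in range(n): capture('top'); v.append(state()['wrist_force'])
    v=np.array(v); print('mean',v.mean(0).round(3),'sd',v.std(0).round(2)); return v.mean(0)
E
python3 -c "
from h import *
fz();plan()"
```

```text
mean [-0.318  0.015 -3.385] sd [0.53 0.39 0.48]
t 14.6 at [0.4512, -0.0802, 0.1326] grip 0.492 F [-0.06, -0.53, -3.18]
```

Box A weighs about 345 g, so it goes in the wide bay.

```bash
python3 -c "
from h import *
plan(((.4238,.3575,.14),-41.4),((.4238,.3575,.021),-41.4))"
```

```text
t 14.6 at [0.4512, -0.0802, 0.1326] grip 0.492 F [-0.06, -0.53, -3.18]
   [-0.016, -0.974, -0.027] [-0.0402, 0.0002, 0.0001]
   [-0.017, -0.936, -0.27] [-0.0402, 0.0002, 0.0001]
   [-0.017, -0.839, -0.495] [-0.0402, 0.0002, 0.0001]
  -
   [0.793, 0.0, 0.0] [0.0, 0.0, 0.0]
  -
```

Emit:
move_arm(
  targets=[
    [[-0.01,-0.25,0],[-0.015,0,0],1],
    [[-0.016,-0.5,-0.015],[-0.03,0,0],1],
    [[-0.016,-0.974,-0.027],[-0.04,0,0],1],
    [[-0.016,-0.974,-0.027],[-0.04,0,0],1],
    [[-0.016,-0.974,-0.027],[-0.04,0,0],1],
  ],
)

```text
time_s: 15.0
ee_pos: [0.4414, 0.0724, 0.1355]
ee_rot: [[-0.004, 0.343, -0.939], [0.002, -0.939, -0.343], [-1.0, -0.003, 0.003]]
wrist_force: [0.3, -0.2, -2.9]
grip_width: 0.486
```

Emit:
move_arm(
  targets=[
    [[-0.017,-0.3,-0.1],[-0.015,0,0],1],
    [[-0.017,-0.6,-0.19],[-0.03,0,0],1],
    [[-0.017,-0.936,-0.27],[-0.04,0,0],1],
    [[-0.017,-0.936,-0.27],[-0.04,0,0],1],
    [[-0.017,-0.936,-0.27],[-0.04,0,0],1],
  ],
)

```text
time_s: 15.42
ee_pos: [0.4296, 0.2249, 0.139]
ee_rot: [[-0.003, 0.573, -0.82], [0.005, -0.82, -0.573], [-1.0, -0.006, -0.001]]
wrist_force: [-1.3, -0.4, -2.6]
grip_width: 0.49
```

```bash
python3 -c "
from h import *
plan(((.4238,.3575,.14),-41.4),((.4238,.3575,.021),-41.4))"
```

```text
t 15.4 at [0.4296, 0.2249, 0.139] grip 0.49 F [-1.32, -0.44, -2.63]
   [-0.002, -0.747, -0.475] [-0.0379, -0.0002, 0.001]
  -
   [0.793, 0.0, 0.0] [0.0, 0.0, 0.0]
  -
```

Emit:
move_arm(
  targets=[
    [[0,-0.3,-0.19],[-0.02,0,0],1],
    [[0,-0.6,-0.38],[-0.038,0,0.001],1],
    [[0,-0.747,-0.475],[-0.038,0,0.001],1],
    [[0,-0.747,-0.475],[-0.038,0,0.001],1],
    [[0,-0.747,-0.475],[-0.038,0,0.001],1],
  ],
)

```text
time_s: 15.83
ee_pos: [0.422, 0.3622, 0.1397]
ee_rot: [[-0.0, 0.754, -0.657], [0.004, -0.657, -0.754], [-1.0, -0.003, -0.003]]
wrist_force: [0.0, -1.6, -3.2]
grip_width: 0.488
```

```bash
python3 -c "
from h import *
plan(((.4238,.3575,.021),-41.4))"
```

```text
t 15.8 at [0.422, 0.3622, 0.1397] grip 0.488 F [0.04, -1.59, -3.17]
   [0.791, 0.032, 0.018] [0.0009, -0.0004, 0.0004]
  -
```

Emit:
move_arm(
  targets=[
    [[0.15,0.032,0.018],[0.001,0,0],1],
    [[0.3,0.032,0.018],[0.001,0,0],1],
    [[0.45,0.032,0.018],[0.001,0,0],1],
    [[0.6,0.032,0.018],[0.001,0,0],1],
    [[0.65,0.032,0.018],[0.001,0,0],1],
  ],
)

```text
time_s: 16.25
ee_pos: [0.423, 0.3549, 0.039]
ee_rot: [[-0.003, 0.749, -0.663], [0.0, -0.663, -0.749], [-1.0, -0.003, 0.002]]
wrist_force: [-0.3, -0.5, -3.9]
grip_width: 0.493
```

```bash
python3 -c "
from h import *
plan(((.4238,.3575,.021),-41.4))"
```

```text
t 16.2 at [0.423, 0.3549, 0.039] grip 0.493 F [-0.26, -0.51, -3.89]
   [0.12, -0.007, -0.017] [-0.0003, 0.0003, 0.0005]
  -
```

Emit:
move_arm(
  targets=[
    [[0.06,-0.007,-0.017],[0,0,0],1],
    [[0.12,-0.007,-0.017],[0,0,0],1],
    [[0.13,-0.007,-0.017],[0,0,0],1],
  ],
)

```text
time_s: 16.5
ee_pos: [0.4238, 0.3569, 0.0185]
ee_rot: [[-0.004, 0.749, -0.663], [-0.0, -0.663, -0.749], [-1.0, -0.003, 0.003]]
wrist_force: [-0.2, 0.2, -3.6]
grip_width: 0.485
```

Emit:
move_arm(
  targets=[
    [[0.01,0,0],[0,0,0],-0.33],
    [[0.01,0,0],[0,0,0],-0.33],
    [[0.01,0,0],[0,0,0],-0.33],
    [[0.01,0,0],[0,0,0],-0.33],
  ],
)

```text
time_s: 16.83
ee_pos: [0.4243, 0.3574, 0.018]
ee_rot: [[-0.003, 0.749, -0.663], [0.001, -0.663, -0.749], [-1.0, -0.003, 0.002]]
wrist_force: [0.1, 0.6, -0.4]
grip_width: 0.644
```

Emit:
move_arm(
  targets=[
    [[-0.2,0,0],[0,0,0],-0.33],
    [[-0.4,0,0],[0,0,0],-0.33],
    [[-0.6,0,0],[0,0,0],-0.33],
    [[-0.75,0,0],[0,0,0],-0.33],
    [[-0.75,0,0],[0,0,0],-0.33],
  ],
)

```text
time_s: 17.25
ee_pos: [0.4265, 0.3596, 0.1361]
ee_rot: [[0.004, 0.749, -0.663], [0.005, -0.663, -0.749], [-1.0, -0.001, -0.006]]
wrist_force: [0.8, 0.6, 0.3]
grip_width: 0.667
```

```bash
python3 -c "
from h import *
plan(((.4322,-.1874,.13),-92))
save('top','t9.png')"
```

```text
t 17.2 at [0.4265, 0.3596, 0.1361] grip 0.667 F [0.8, 0.55, 0.3]
   [0.005, 0.611, 0.676] [0.0351, -0.0002, 0.0001]
   [0.007, 0.744, 0.526] [0.0351, -0.0002, 0.0001]
   [0.008, 0.841, 0.351] [0.0351, -0.0002, 0.0001]
   [0.009, 0.898, 0.159] [0.0351, -0.0002, 0.0001]
  -
```

Emit:
move_arm(
  targets=[
    [[0.005,0.611,0.676],[0.035,0,0],-0.4],
    [[0.005,0.611,0.676],[0.035,0,0],-0.4],
    [[0.005,0.611,0.676],[0.035,0,0],-0.4],
    [[0.005,0.611,0.676],[0.035,0,0],-0.4],
  ],
)

```text
time_s: 17.63
ee_pos: [0.4275, 0.2152, 0.1311]
ee_rot: [[0.001, 0.58, -0.814], [-0.0, -0.814, -0.58], [-1.0, 0.001, -0.0]]
wrist_force: [0.0, -0.3, 0.3]
grip_width: 0.697
```

Emit:
move_arm(
  targets=[
    [[0.005,0.744,0.526],[0.035,0,0],-0.4],
    [[0.005,0.744,0.526],[0.035,0,0],-0.4],
    [[0.005,0.744,0.526],[0.035,0,0],-0.4],
    [[0.005,0.744,0.526],[0.035,0,0],-0.4],
  ],
)

```text
time_s: 17.97
ee_pos: [0.4273, 0.0731, 0.1296]
ee_rot: [[-0.0, 0.384, -0.923], [-0.002, -0.923, -0.384], [-1.0, 0.002, 0.001]]
wrist_force: [0.6, 0.8, 0.4]
grip_width: 0.702
```

Emit:
move_arm(
  targets=[
    [[0.005,0.841,0.351],[0.035,0,0],-0.4],
    [[0.005,0.841,0.351],[0.035,0,0],-0.4],
    [[0.005,0.841,0.351],[0.035,0,0],-0.4],
    [[0.005,0.841,0.351],[0.035,0,0],-0.4],
  ],
)

```text
time_s: 18.3
ee_pos: [0.4258, -0.069, 0.1284]
ee_rot: [[-0.002, 0.167, -0.986], [-0.004, -0.986, -0.167], [-1.0, 0.003, 0.002]]
wrist_force: [-0.4, -0.9, 0.2]
grip_width: 0.699
```

```bash
python3 -c "
from h import *
plan(((.4322,-.1874,.13),-92))
im=save('top','t10.png');im2=save('side','s10.png'); cv2.imwrite('pics/z10.png',np.hstack([cv2.resize(im[150:300,120:420,::-1],None,fx=2,fy=2),cv2.resize(im2[150:300,330:430,::-1],None,fx=2,fy=2)]))"
```

```text
t 18.3 at [0.4258, -0.069, 0.1284] grip 0.699 F [-0.45, -0.93, 0.18]
   [-0.008, 0.786, 0.09] [0.0323, 0.0003, -0.0006]
  -
```

View pics/z10.png

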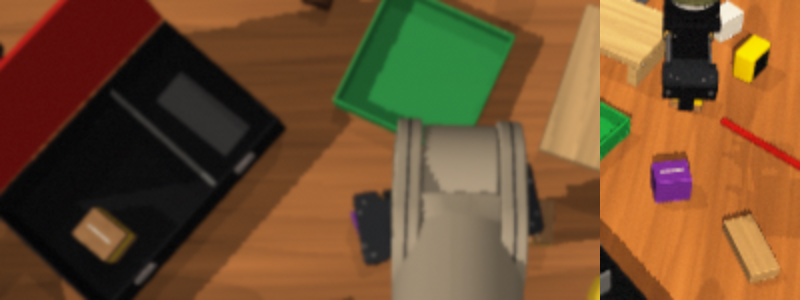

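Box A stands in the wide bay (crop (100, 235)) and the scraper is flat in the narrow bay. I'll check from picture t9, where nothing blocks the view, that B hasn't been knocked.

```bash
python3 - <<'E'
import cv2,numpy as np
a=cv2.imread('pics/top1.png').astype(int);b=cv2.imread('pics/t9.png').astype(int)
d=np.abs(a-b).max(2)
print('B region',d[238:285,370:412].mean().round(1),d[238:285,370:412].max(),'A region',d[240:272,332:362].mean().round(1))
E
```

```text
B region 22.5 79 A region 30.5
```

Emit:
move_arm(
  targets=[
    [[0,0.786,0.09],[0.032,0,0],-0.4],
    [[0,0.786,0.09],[0.032,0,0],-0.4],
    [[0,0.786,0.09],[0.032,0,0],-0.4],
    [[0,0.786,0.09],[0.032,0,0],-0.4],
    [[0,0.786,0.09],[0.032,0,0],-0.4],
  ],
)

```text
time_s: 18.82
ee_pos: [0.4322, -0.1863, 0.1279]
ee_rot: [[-0.003, -0.036, -0.999], [-0.002, -0.999, 0.036], [-1.0, 0.002, 0.003]]
wrist_force: [-0.4, 1.1, 0.2]
grip_width: 0.7
```

```bash
python3 -c "
from h import *
plan(((.4322,-.1874,.065),-92),((.4322,-.1874,.012),-92))"
```

```text
t 18.8 at [0.4322, -0.1863, 0.1279] grip 0.7 F [-0.4, 1.12, 0.17]
   [0.419, 0.006, -0.001] [-0.0001, 0.0004, -0.0003]
  -
   [0.353, 0.0, 0.0] [0.0, 0.0, 0.0]
  -
```

B's region has changed, so I'll look at t9 before going down.

```bash
python3 - <<'E'
import cv2
t=cv2.imread('pics/t9.png'); cv2.imwrite('pics/z9.png',cv2.resize(t[135:305,280:480],None,fx=3.5,fy=3.5,interpolation=cv2.INTER_CUBIC))
E
```

```text
(no output)
```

View pics/z9.png

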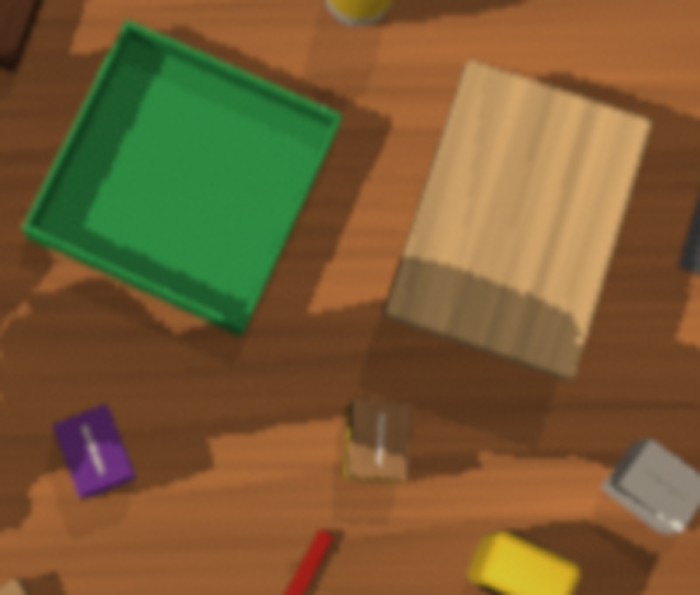

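B is where it was (crop (378, 440)), and the difference was only the arm's shadow. I'll descend and grip.

Emit:
move_arm(
  targets=[
    [[0.12,0.006,0],[0,0,0],-0.4],
    [[0.3,0.006,0],[0,0,0],-0.4],
    [[0.5,0.006,0],[0,0,0],-0.4],
    [[0.65,0.006,0],[0,0,0],-0.4],
    [[0.72,0.006,0],[0,0,0],-0.4],
  ],
)

```text
time_s: 19.23
ee_pos: [0.4304, -0.1846, 0.017]
ee_rot: [[-0.006, -0.033, -0.999], [0.0, -0.999, 0.033], [-1.0, -0.0, 0.006]]
wrist_force: [-0.4, 0.5, -0.2]
grip_width: 0.699
```

```bash
python3 -c "
from h import *
plan(((.4322,-.1874,.012),-92))"
```

```text
t 19.2 at [0.4304, -0.1846, 0.017] grip 0.699 F [-0.44, 0.47, -0.23]
   [0.033, 0.018, -0.013] [0.0004, 0.001, 0.0]
  -
```

Emit:
move_arm(
  targets=[
    [[0.02,0.018,-0.013],[0,0,0],-0.4],
    [[0.02,0.018,-0.013],[0,0,0],1],
    [[0.02,0.018,-0.013],[0,0,0],1],
    [[0.02,0.018,-0.013],[0,0,0],1],
    [[0.02,0.018,-0.013],[0,0,0],1],
  ],
  force=20,
)

```text
time_s: 19.65
ee_pos: [0.4332, -0.1873, 0.0151]
ee_rot: [[-0.005, -0.033, -0.999], [-0.0, -0.999, 0.033], [-1.0, 0.0, 0.005]]
wrist_force: [-0.6, 0.3, 5.4]
grip_width: 0.487
```

Emit:
move_arm(
  targets=[
    [[0,0,0],[0,0,0],1],
    [[-0.15,0,0],[0,0,0],1],
    [[-0.4,0,0],[0,0,0],1],
    [[-0.8,0,0],[0,0,0],1],
    [[-0.8,0,0],[0,0,0],1],
  ],
)

```text
time_s: 20.07
ee_pos: [0.4353, -0.1878, 0.1401]
ee_rot: [[0.0, -0.033, -0.999], [-0.002, -0.999, 0.033], [-1.0, 0.002, -0.001]]
wrist_force: [2.4, -2.0, -2.8]
grip_width: 0.489
```

```bash
python3 -c "
from h import *
fz();plan(((.4238+.0638,.3575-.0562,.14),-41.4),((.4238+.0638,.3575-.0562,.02),-41.4));plan(((.6318,-.0533,.13),-116))"
```

```text
mean [-0.098 -0.104 -3.419] sd [0.96 0.78 1.15]
t 20.8 at [0.4336, -0.1873, 0.1349] grip 0.488 F [-0.3, -1.64, -3.23]
   [-0.009, -0.817, -0.063] [-0.035, 0.0002, 0.0001]
   [-0.009, -0.783, -0.24] [-0.035, 0.0002, 0.0001]
   [-0.009, -0.712, -0.406] [-0.035, 0.0002, 0.0001]
   [-0.009, -0.606, -0.551] [-0.035, 0.0002, 0.0001]
  -
   [0.8, 0.0, 0.0] [0.0, 0.0, 0.0]
  -
t 20.8 at [0.4336, -0.1873, 0.1349] grip 0.488 F [-0.3, -1.64, -3.23]
   [0.013, -0.468, -0.646] [0.0335, 0.0004, -0.0001]
   [0.015, -0.593, -0.534] [0.0335, 0.0004, -0.0001]
  -
```

```bash
python3 -c "
from h import *
fz(12)"
```

```text
mean [-0.264  0.058 -3.353] sd [0.4  0.53 0.44]
```

Box B weighs about 342 g, so it goes in the wide bay next to A.

Emit:
move_arm(
  targets=[
    [[0,-0.25,-0.02],[-0.012,0,0],1],
    [[0,-0.5,-0.04],[-0.025,0,0],1],
    [[0,-0.817,-0.063],[-0.035,0,0],1],
    [[0,-0.817,-0.063],[-0.035,0,0],1],
    [[0,-0.817,-0.063],[-0.035,0,0],1],
  ],
)

```text
time_s: 21.83
ee_pos: [0.4476, -0.0619, 0.1353]
ee_rot: [[-0.004, 0.192, -0.981], [0.0, -0.981, -0.192], [-1.0, -0.001, 0.004]]
wrist_force: [-0.0, -1.4, -2.7]
grip_width: 0.489
```

Emit:
move_arm(
  targets=[
    [[-0.01,-0.27,-0.08],[-0.015,0,0],1],
    [[-0.01,-0.53,-0.16],[-0.03,0,0],1],
    [[-0.01,-0.783,-0.24],[-0.035,0,0],1],
    [[-0.01,-0.783,-0.24],[-0.035,0,0],1],
  ],
)

```text
time_s: 22.17
ee_pos: [0.4608, 0.0678, 0.1375]
ee_rot: [[-0.002, 0.41, -0.912], [0.004, -0.912, -0.41], [-1.0, -0.004, 0.0]]
wrist_force: [-1.1, 0.3, -3.6]
grip_width: 0.486
```

Emit:
move_arm(
  targets=[
    [[-0.01,-0.27,-0.15],[-0.015,0,0],1],
    [[-0.01,-0.5,-0.28],[-0.03,0,0],1],
    [[-0.01,-0.712,-0.406],[-0.035,0,0],1],
    [[-0.01,-0.712,-0.406],[-0.035,0,0],1],
  ],
)

```text
time_s: 22.5
ee_pos: [0.4723, 0.1972, 0.1401]
ee_rot: [[-0.001, 0.605, -0.796], [0.008, -0.796, -0.605], [-1.0, -0.007, -0.004]]
wrist_force: [-2.2, 0.8, -2.6]
grip_width: 0.488
```

```bash
python3 -c "
from h import *
plan(((.4876,.3013,.135),-41.4),((.4876,.3013,.04),-41.4))"
```

```text
t 22.5 at [0.4723, 0.1972, 0.1401] grip 0.488 F [-2.24, 0.78, -2.56]
   [0.039, -0.49, -0.501] [-0.0315, -0.0007, 0.001]
  -
   [0.633, 0.0, 0.0] [0.0, 0.0, 0.0]
  -
```

Emit:
move_arm(
  targets=[
    [[0.0,-0.25,-0.25],[-0.02,0,0],1],
    [[0.0,-0.49,-0.501],[-0.0315,0,0.001],1],
    [[0.0,-0.49,-0.501],[-0.0315,0,0.001],1],
    [[0.0,-0.49,-0.501],[-0.0315,0,0.001],1],
    [[0.0,-0.49,-0.501],[-0.0315,0,0.001],1],
  ],
)

```text
time_s: 22.92
ee_pos: [0.4875, 0.3022, 0.1403]
ee_rot: [[0.002, 0.751, -0.66], [0.004, -0.66, -0.751], [-1.0, -0.001, -0.004]]
wrist_force: [-0.5, -1.0, -3.6]
grip_width: 0.487
```

```bash
python3 -c "
from h import *
plan(((.4876,.3013,.045),-41.4))"
```

```text
t 22.9 at [0.4875, 0.3022, 0.1403] grip 0.487 F [-0.47, -1.0, -3.62]
   [0.635, 0.005, 0.007] [0.0002, -0.0007, 0.0001]
  -
```

Emit:
move_arm(
  targets=[
    [[0.15,0.005,0],[0,0,0],1],
    [[0.3,0.005,0],[0,0,0],1],
    [[0.45,0.005,0],[0,0,0],1],
    [[0.6,0.005,0],[0,0,0],1],
    [[0.6,0.005,0],[0,0,0],1],
  ],
)

```text
time_s: 23.33
ee_pos: [0.4869, 0.2978, 0.0459]
ee_rot: [[-0.003, 0.749, -0.663], [-0.001, -0.663, -0.749], [-1.0, -0.002, 0.003]]
wrist_force: [-1.8, -0.7, -4.6]
grip_width: 0.486
```

```bash
python3 -c "
from h import *
plan(((.4876,.3013,.021),-41.4))"
```

```text
t 23.3 at [0.4869, 0.2978, 0.0459] grip 0.486 F [-1.83, -0.73, -4.63]
   [0.166, -0.012, -0.021] [-0.0003, 0.0005, 0.0003]
  -
```

Emit:
move_arm(
  targets=[
    [[0.08,-0.012,-0.02],[0,0,0],1],
    [[0.15,-0.012,-0.02],[0,0,0],1],
    [[0.17,-0.012,-0.02],[0,0,0],1],
    [[0.17,-0.012,-0.02],[0,0,0],1],
  ],
)

```text
time_s: 23.67
ee_pos: [0.4879, 0.3007, 0.0206]
ee_rot: [[-0.003, 0.748, -0.663], [-0.002, -0.663, -0.748], [-1.0, -0.001, 0.003]]
wrist_force: [0.6, -0.2, -3.0]
grip_width: 0.485
```

Emit:
move_arm(
  targets=[
    [[0,0,0],[0,0,0],-0.33],
    [[0,0,0],[0,0,0],-0.33],
    [[0,0,0],[0,0,0],-0.33],
    [[0,0,0],[0,0,0],-0.33],
  ],
)

```text
time_s: 24.0
ee_pos: [0.4883, 0.3009, 0.0212]
ee_rot: [[-0.002, 0.748, -0.663], [-0.001, -0.663, -0.748], [-1.0, -0.001, 0.002]]
wrist_force: [0.2, 0.3, 0.4]
grip_width: 0.642
```

Emit:
move_arm(
  targets=[
    [[-0.2,0,0],[0,0,0],-0.33],
    [[-0.4,0,0],[0,0,0],-0.33],
    [[-0.6,0,0],[0,0,0],-0.33],
    [[-0.85,0,0],[0,0,0],-0.33],
    [[-0.95,0,0],[0,0,0],-0.33],
  ],
)

```text
time_s: 24.42
ee_pos: [0.4898, 0.3025, 0.1688]
ee_rot: [[0.003, 0.749, -0.663], [0.002, -0.663, -0.749], [-1.0, 0.001, -0.003]]
wrist_force: [0.2, 1.2, 0.3]
grip_width: 0.665
```

```bash
python3 -c "
from h import *
plan(((.40,.08,.20),-41.4))"
```

```text
t 24.4 at [0.4898, 0.3025, 0.1688] grip 0.665 F [0.23, 1.16, 0.31]
   [-0.106, 0.268, 0.754] [-0.0002, -0.0002, -0.0001]
   [-0.105, 0.267, 0.754] [-0.0002, -0.0002, -0.0001]
  -
```

```bash
python3 -c "
from h import *
plan(((.4898,.3025,.33),-41.4),((.583,.4837,.33),-41.4),((.583,.4837,.222),-41.4))"
```

```text
t 24.4 at [0.4898, 0.3025, 0.1688] grip 0.665 F [0.23, 1.16, 0.31]
   [-0.537, 0.001, -0.002] [-0.0002, -0.0002, -0.0001]
   [-0.537, 0.0, -0.001] [-0.0002, -0.0002, -0.0001]
  -
   [0.0, -0.166, -0.659] [0.0, 0.0, 0.0]
   [0.0, -0.166, -0.659] [0.0, 0.0, 0.0]
  -
   [0.72, 0.0, 0.0] [0.0, 0.0, 0.0]
  -
```

Emit:
move_arm(
  targets=[
    [[-0.25,0,0],[0,0,0],1],
    [[-0.5,0,0],[0,0,0],1],
    [[-0.75,0,0],[0,0,0],1],
    [[-1,0,0],[0,0,0],1],
    [[-1,0,0],[0,0,0],1],
  ],
  force=20,
)

```text
time_s: 24.83
ee_pos: [0.4908, 0.3041, 0.3269]
ee_rot: [[0.012, 0.749, -0.663], [0.007, -0.663, -0.749], [-1.0, 0.005, -0.013]]
wrist_force: [0.5, -0.2, -0.1]
grip_width: 0.373
```

```bash
python3 -c "
from h import *
plan(((.583,.4837,.33),-41.4))"
```

```text
t 24.8 at [0.4908, 0.3041, 0.3269] grip 0.373 F [0.54, -0.16, -0.13]
   [-0.002, -0.167, -0.652] [-0.0002, -0.0011, -0.0004]
   [-0.006, -0.166, -0.652] [-0.0002, -0.0011, -0.0004]
  -
```

Emit:
move_arm(
  targets=[
    [[0,-0.08,-0.3],[0,-0.001,0],1],
    [[0,-0.167,-0.652],[0,-0.002,-0.0005],1],
    [[0,-0.167,-0.652],[0,-0.002,-0.0005],1],
    [[0,-0.167,-0.652],[0,-0.002,-0.0005],1],
  ],
)

```text
time_s: 25.17
ee_pos: [0.5367, 0.3978, 0.3261]
ee_rot: [[-0.001, 0.751, -0.66], [0.001, -0.66, -0.751], [-1.0, -0.002, 0.0]]
wrist_force: [-0.1, 0.3, -0.5]
grip_width: 0.069
```

Emit:
move_arm(
  targets=[
    [[0,-0.08,-0.3],[0,0,0],1],
    [[0,-0.166,-0.652],[0,0,0],1],
    [[0,-0.166,-0.652],[0,0,0],1],
    [[0,-0.166,-0.652],[0,0,0],1],
  ],
)

```text
time_s: 25.5
ee_pos: [0.5817, 0.4912, 0.3225]
ee_rot: [[-0.006, 0.754, -0.657], [-0.0, -0.657, -0.754], [-1.0, -0.004, 0.004]]
wrist_force: [-0.9, 0.0, -0.5]
grip_width: 0.006
```

```bash
python3 -c "
from h import *
plan(((.583,.4837,.222),-41.4))
im=save('top','t11.png');im2=save('side','s11.png');cv2.imwrite('pics/z11.png',np.hstack([cv2.resize(im[110:310,60:260,::-1],None,fx=2,fy=2),cv2.resize(im2[200:400,180:380,::-1],None,fx=2,fy=2)]))"
```

```text
t 25.5 at [0.5817, 0.4912, 0.3225] grip 0.006 F [-0.85, 0.01, -0.47]
   [0.67, 0.042, 0.03] [0.0008, 0.0006, 0.0006]
  -
```

View pics/z11.png

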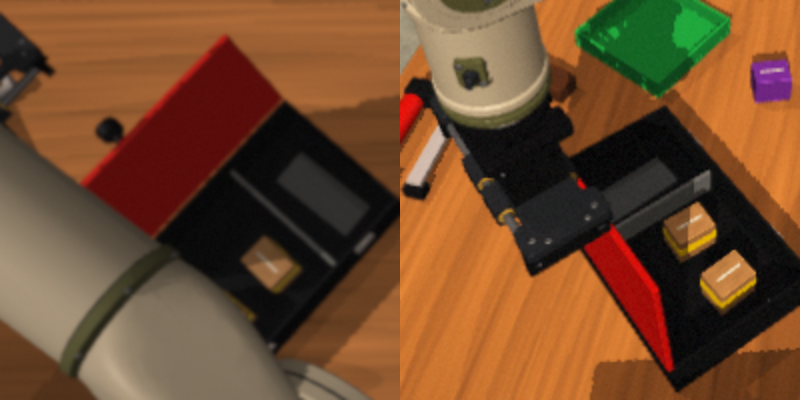

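Both boxes stand in the wide bay and the scraper is flat in the narrow bay. The closed fingers are behind the lid. I'll go down behind it.

Emit:
move_arm(
  targets=[
    [[0.2,0.042,0.0],[0.001,0,0.0006],1],
    [[0.4,0.042,0.0],[0.001,0,0.0006],1],
    [[0.67,0.042,0.0],[0.001,0,0.0006],1],
    [[0.67,0.042,0.0],[0.001,0,0.0006],1],
    [[0.67,0.042,0.0],[0.001,0,0.0006],1],
  ],
)

```text
time_s: 26.02
ee_pos: [0.5866, 0.4819, 0.2246]
ee_rot: [[-0.001, 0.747, -0.665], [-0.004, -0.665, -0.747], [-1.0, 0.002, 0.004]]
wrist_force: [-0.1, -0.2, 1.1]
grip_width: 0.003
```

```bash
cat >> h.py <<'E'
def case(p): 
    u=np.array([.661,.750]);v=np.array([-.750,.661]); d=np.array(p[:2])-[.509,.309]; return np.array([d@u,d@v,p[2]])
def arc(phis,s=.155,over=.003):
    st=state(); R=np.array(st['ee_rot']); p=np.array(st['ee_pos']); c=case(p); print('case',c.round(4),'F',st['wrist_force'].round(1),'t',st['time_s'])
    for f in phis:
        x=.1-s*np.cos(f)+(.008-over)*np.sin(f)+.0095; z=.0705+s*np.sin(f)+(.008-over)*np.cos(f)
        D=np.r_[np.array([.661,.750])*(x-c[0]),z-p[2]]; print(round(f,2),(R.T@D/.15).round(3).tolist(), 'xz',round(x,3),round(z,3))
E
python3 -c "
from h import *
plan(((.583,.4837,.222),-41.4));arc([1.8,1.7,1.6,1.5,1.4,1.3])"
```

```text
t 26.0 at [0.5866, 0.4819, 0.2246] grip 0.003 F [-0.14, -0.16, 1.13]
   [0.017, -0.026, 0.007] [-0.0008, 0.0007, -0.0003]
  -
case [0.181  0.0561 0.2246] F [-0.1 -0.2  1.1] t 26.0167
1.8 [0.029, 0.001, 0.209] xz 0.15 0.22
1.7 [0.008, 0.002, 0.31] xz 0.134 0.224
1.6 [-0.003, 0.002, 0.413] xz 0.119 0.225
1.5 [-0.004, 0.003, 0.516] xz 0.104 0.225
1.4 [0.006, 0.003, 0.619] xz 0.088 0.224
1.3 [0.026, 0.004, 0.72] xz 0.073 0.221
```

Emit:
move_arm(
  targets=[
    [[0.015,0,0.11],[0,0,0],1],
    [[0.015,0,0.21],[0,0,0],1],
    [[0.01,0,0.31],[0,0,0],1],
    [[0,0,0.41],[0,0,0],1],
    [[0,0,0.51],[0,0,0],1],
  ],
)

```text
time_s: 26.43
ee_pos: [0.5366, 0.4251, 0.2298]
ee_rot: [[0.004, 0.746, -0.666], [-0.0, -0.666, -0.746], [-1.0, 0.003, -0.002]]
wrist_force: [0.8, 1.8, -1.2]
grip_width: 0.004
```

```bash
python3 -c "
from h import *
arc([1.4,1.3,1.2,1.1,1.0,.9])"
```

```text
case [0.1053 0.0561 0.2298] F [ 0.8  1.8 -1.2] t 26.4333
1.4 [0.038, 0.001, 0.115] xz 0.088 0.224
1.3 [0.057, 0.001, 0.216] xz 0.073 0.221
1.2 [0.086, 0.002, 0.316] xz 0.058 0.217
1.1 [0.125, 0.002, 0.411] xz 0.044 0.211
1.0 [0.174, 0.002, 0.503] xz 0.03 0.204
0.9 [0.231, 0.003, 0.589] xz 0.017 0.195
```

Emit:
move_arm(
  targets=[
    [[0.038,0,0.115],[0,0,0],1],
    [[0.057,0,0.216],[0,0,0],1],
    [[0.086,0,0.316],[0,0,0],1],
    [[0.125,0,0.411],[0,0,0],1],
    [[0.174,0,0.503],[0,0,0],1],
  ],
)

```text
time_s: 26.85
ee_pos: [0.4875, 0.3697, 0.2084]
ee_rot: [[0.011, 0.746, -0.666], [0.003, -0.666, -0.746], [-1.0, 0.006, -0.01]]
wrist_force: [0.5, 0.8, 1.1]
grip_width: 0.004
```

```bash
python3 -c "
from h import *
arc([1.,.9,.8,.7,.6,.5,.4])"
```

```text
case [0.0313 0.0562 0.2084] F [0.5 0.8 1.1] t 26.85
1.0 [0.032, -0.0, 0.009] xz 0.03 0.204
0.9 [0.089, 0.0, 0.096] xz 0.017 0.195
0.8 [0.153, 0.0, 0.176] xz 0.005 0.185
0.7 [0.226, 0.0, 0.25] xz -0.006 0.174
0.6 [0.306, 0.0, 0.316] xz -0.016 0.162
0.5 [0.391, 0.0, 0.373] xz -0.024 0.149
0.4 [0.483, -0.0, 0.422] xz -0.031 0.135
```

Emit:
move_arm(
  targets=[
    [[0.089,0,0.096],[0,0,0],1],
    [[0.153,0,0.176],[0,0,0],1],
    [[0.226,0,0.25],[0,0,0],1],
    [[0.306,0,0.316],[0,0,0],1],
    [[0.391,0,0.373],[0,0,0],1],
  ],
)

```text
time_s: 27.27
ee_pos: [0.4523, 0.3291, 0.1535]
ee_rot: [[0.017, 0.746, -0.666], [0.006, -0.666, -0.746], [-1.0, 0.009, -0.016]]
wrist_force: [-0.8, -0.9, 1.6]
grip_width: 0.003
```

```bash
python3 -c "
from h import *
arc([.5,.4,.3,.2,.1,0.05,0])
im=save('top','t12.png');im2=save('side','s12.png');cv2.imwrite('pics/z12.png',np.hstack([cv2.resize(im[110:310,60:260,::-1],None,fx=2,fy=2),cv2.resize(im2[200:400,180:380,::-1],None,fx=2,fy=2)]))"
```

```text
case [-0.0224  0.0558  0.1535] F [-0.8 -0.9  1.6] t 27.2667
0.5 [0.028, -0.0, 0.012] xz -0.024 0.149
0.4 [0.119, -0.001, 0.061] xz -0.031 0.135
0.3 [0.215, -0.001, 0.101] xz -0.037 0.121
0.2 [0.313, -0.002, 0.132] xz -0.041 0.106
0.1 [0.415, -0.003, 0.152] xz -0.044 0.091
0.05 [0.466, -0.003, 0.158] xz -0.045 0.083
0 [0.517, -0.003, 0.162] xz -0.045 0.076
```

View pics/z12.png

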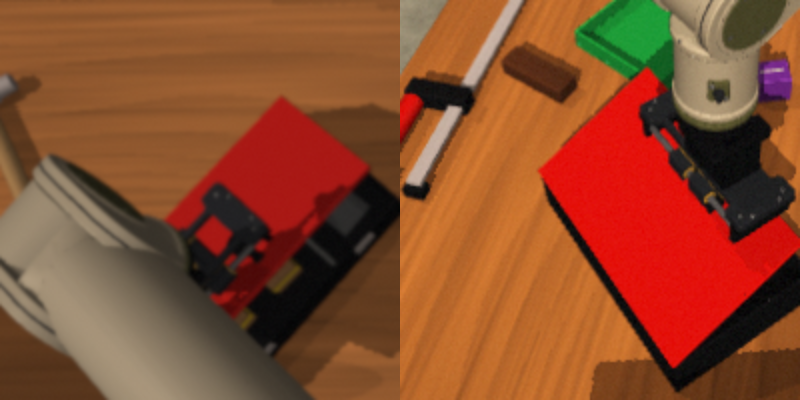

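The lid is about half down and following the fingers. I'll finish gently.

Emit:
move_arm(
  targets=[
    [[0.119,0,0.061],[0,0,0],1],
    [[0.215,0,0.101],[0,0,0],1],
    [[0.313,0,0.132],[0,0,0],1],
    [[0.39,0,0.15],[0,0,0],1],
    [[0.44,0,0.155],[0,0,0],1],
  ],
)

```text
time_s: 27.78
ee_pos: [0.4378, 0.3113, 0.0863]
ee_rot: [[0.016, 0.746, -0.666], [0.004, -0.666, -0.746], [-1.0, 0.009, -0.014]]
wrist_force: [-0.5, 0.0, 0.9]
grip_width: 0.001
```

```bash
python3 -c "
from h import *
arc([.1,0.05,0])"
```

```text
case [-0.0454  0.0549  0.0863] F [-0.5  0.   0.9] t 27.7833
0.1 [-0.031, 0.0, -0.008] xz -0.044 0.091
0.05 [0.021, -0.0, -0.002] xz -0.045 0.083
0 [0.072, -0.001, 0.002] xz -0.045 0.076
```

Emit:
move_arm(
  targets=[
    [[0.03,0,0],[0,0,0],1],
    [[0.06,0,0],[0,0,0],1],
    [[0.075,0,0],[0,0,0],1],
    [[0.075,0,0],[0,0,0],1],
  ],
)

```text
time_s: 28.12
ee_pos: [0.4389, 0.3121, 0.0786]
ee_rot: [[0.018, 0.746, -0.666], [0.003, -0.666, -0.746], [-1.0, 0.011, -0.014]]
wrist_force: [-11.1, -9.1, 34.1]
grip_width: 0.007
```

```bash
python3 -c "
from h import *
arc([0])"
```

```text
case [-0.044   0.0546  0.0786] F [-11.1  -9.1  34.1] t 28.1167
0 [0.021, -0.0, 0.01] xz -0.045 0.076
```

The lid is bottomed out, with TCP z = 0.0786 and a firm reaction force. I'll lift off.

Emit:
move_arm(
  targets=[
    [[-0.1,0,0],[0,0,0],1],
    [[-0.4,0,0],[0,0,0],1],
    [[-0.7,0,0],[0,0,0],1],
    [[-1,0,0],[0,0,0],1],
    [[-1,0,0],[0,0,0],1],
  ],
)

```text
time_s: 28.53
ee_pos: [0.438, 0.3141, 0.2361]
ee_rot: [[0.026, 0.746, -0.665], [0.008, -0.666, -0.746], [-1.0, 0.014, -0.023]]
wrist_force: [0.8, 0.9, 1.0]
grip_width: 0.007
```

Emit:
move_arm(
  targets=[
    [[0,0.9,0.3],[0,0,0],1],
    [[0,0.9,0.3],[0,0,0],1],
    [[0,0.9,0.3],[0,0,0],1],
    [[0,0.9,0.3],[0,0,0],1],
    [[0,0.9,0.3],[0,0,0],1],
  ],
)

```text
time_s: 28.95
ee_pos: [0.5119, 0.1857, 0.2374]
ee_rot: [[0.028, 0.741, -0.671], [0.007, -0.671, -0.741], [-1.0, 0.016, -0.024]]
wrist_force: [0.0, 0.3, 0.1]
grip_width: 0.004
```

Emit:
move_arm(
  targets=[
    [[0,0.9,-0.3],[0,0,0],1],
    [[0,0.9,-0.3],[0,0,0],1],
    [[0,0.9,-0.3],[0,0,0],1],
    [[0,0.9,-0.3],[0,0,0],1],
    [[0,0.9,-0.3],[0,0,0],1],
  ],
)

```text
time_s: 29.37
ee_pos: [0.6458, 0.125, 0.2395]
ee_rot: [[0.028, 0.737, -0.675], [0.006, -0.675, -0.738], [-1.0, 0.016, -0.023]]
wrist_force: [0.8, -0.6, -0.5]
grip_width: 0.005
```

```bash
python3 -c "
from h import *
plan()
im=save('top','t13.png');im2=save('side','s13.png');cv2.imwrite('pics/z13.png',np.hstack([im[60:340,60:480,::-1],im2[120:400,170:430,::-1]]))
# expected corners of the shut lid top face (z=.0785)
u=np.array([.661,.750]);v=np.array([-.750,.661]);P=[np.r_[np.array([.509,.309])+a*u+b*v,.0785] for a,b in((.1,-.16),(.1,.16),(-.1,.16),(-.1,-.16))]
print((proj('top',P)-[60,60]).round(0).tolist(),(proj('side',P)-[170-420,120]).round(0).tolist())"
```

```text
t 29.4 at [0.6458, 0.125, 0.2395] grip 0.005 F [0.81, -0.59, -0.45]
[[141.0, 98.0], [52.0, 194.0], [110.0, 248.0], [200.0, 148.0]] [[499.0, 163.0], [568.0, 261.0], [637.0, 213.0], [562.0, 129.0]]
```

View pics/z13.png

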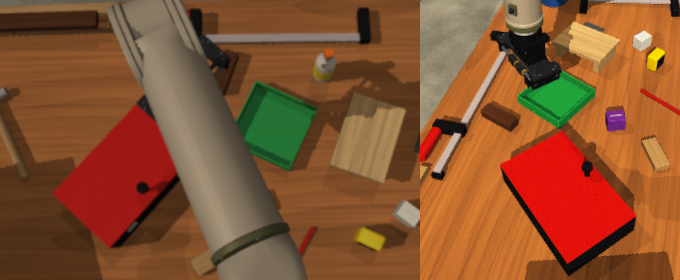

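The lid's corners match the predicted shut position to within about 2 px. Glue, tape and offcut are in place, the arm is clear, and no other cardboard boxes are in view.

```bash
python3 -c "
from workcell import *
print(close_job())"
```

```text
the job is handed in; nothing more can be done
None
```

The case is packed and shut, and I handed the job in at about 29 s on the robot's clock. The hand-in reports no verdict.

- **Scraper:** I pushed it about 45–50 mm over the riser's near edge, pinched it across its width there, and laid it flat in the narrow bay. Pictures taken with the lid still up show it lying flat.
- **Boxes:** Only two cardboard screw boxes were in the scene. They weighed about 345 g and 342 g, so both went onto the floor of the wide bay, side by side. The tray stays empty, and I left the purple and white look-alikes alone.
- **Lid:** I lowered it with the closed fingers, at about 1.2 rad/s or slower, until it bottomed out. The wrist force reached about 34 N at that moment.

**Last checks:** The shut lid's front corner matched the predicted position to within about 2 pixels in the side view. The glue bottle, tape measure and offcut looked unmoved, and the arm was clear of everything.

**What disagreed:**
- **Box finder:** It found no boxes in either camera, so I located them from their corners in the pictures.
- **First weighing of the second box:** It was noisy, so I repeated it and used the steadier second value.
- **Possible move of the second box:** A picture comparison suggested it had moved, but that was only the arm's shadow.

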